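Stack the boxes and line up the bottles in front of the sink

ROBOT

A 6-joint arm with a two-finger parallel gripper is mounted at the origin on a cart in front of the work surface, level with it; the furniture and walls round the work are solid. World frame = base frame: x ahead of the robot, y to its left, z up, the work surface at z = 0. Lengths are in m, angles in rad, forces in N, time in s.
With the tool pointing down it reaches from about 0.425 to 1.125 m from the base axis. Payload 14.9 kg.
Tool frame: the origin (TCP) lies midway between the tips of the shut fingers; the grasp point (between the pads) lies 19 mm behind it (hold_point_z is the distance from the TCP to the grasp point, in m); z points along the fingers, y is the line along which they close (so a half turn about z gives the same grasp; the last joint's range is limited). The gripper opens to 91 mm and grips with 3 to 60 N. Pads are 32 mm wide; open, the fingers measure 118 mm over their backs; the gripper's body (76 mm by 178 mm) begins 60 mm behind the grasp point.
Start: joints at [-1.375, 0.379, 1.734, -0, 1.028, -0.033], TCP at [0.159, -0.682, 0.214] pointing down, gripper open.
Joint ranges: [-2.77, 2.77], [-0.74, 2.19], [0, 2.66], [-1.06, 4.2], [0.31, 2.87], [-3.08, 3.08]. Speed limits (rad/s): [1.89, 1.89, 2.39, 3.14, 3.14, 3.14].

INTERFACE

Orientations are given as a unit quaternion [x, y, z, w].
In Python, from rig import get_obs, capture, sign_off, hold_point_z gives the robot as it stands.
- The arm moves only by the tool drive_tool, never from a script. Its argument "targets" is a list of rows, each a list of 7 numbers: the turn, a rotation vector about the tool's x, y, z in units of pi/2 rad (1.0 is pi/2 rad), then the shift along the tool's x, y, z in units of 0.1 m (1.0 is 0.1 m), then the opening, from -1 (shut) to 1 (fully open). In form: [[rx, ry, rz, dx, dy, dz, grip], ...]. A call has exactly 5 rows; each row is the pose to reach, as a shift and turn from the pose commanded when the call began, along the tool's axes at that moment; what a row does not reach only later rows make up. A row lasts 1/8 s, in which the tool goes at most 62.5 mm and 10.7 degrees, less where a joint would pass 70% of its speed; a pose out of reach is approached as far as the arm can. A call with a number of a shift or a turn outside -1 to 1 is refused whole. A call with a gripper value outside its range is refused whole. The fingers move at their own pace and stop on an object; "force" is the grip in N (left out, the last holds). Time passes only in rows, so rows that repeat a pose let the fingers close, or fill a call up. It gives the time, the measured TCP pose, the force, the opening and the grip force at its end, in the units of the state.
- get_obs(): the state, without advancing time (a new reading comes with each control period).
- capture(name): name is "scene" or "top" or "wrist"; returns a dict with "color" (400x640x3 uint8, red, green, blue), "mtx" (3x3 intrinsics, pixels), "position" and "rotation" of the camera in the world. Camera axes: x right, y up, looking along -z (the intrinsics and any distortion apply to the point x, -y, -z); pixel columns grow to the right and rows downward; lengths in m; the calibration is good to about 2 mm. A picture is of the moment at which its call begins. There is no depth.
- sign_off(): hands the job in; it is judged then, once.
The state is a dict: "t": time; "q": joint angles; "joint_vel": joint speeds; "joint_torque": joint torques, N m; "ee_pos": TCP position; "eef_rot": TCP orientation; "force": force on the tool from outside, world axes, zero at the start; "moment": the same for the moment, N m; "width": finger opening in m; "gripper_force": force on a finger pad.
Only numpy, scipy, OpenCV 4.12 (cv2) and the standard library are available. Lean on these libraries where they do the work, as an engineer would, in place of code of your own. Each camera call takes 0.05 s, during which the arm holds its last target. There are 200 camera calls.

TASK

Tidy the bench in front of the sink, in this order: first put the long card box flat on top of the big freezer box, in its middle and lengthways with it, and then the smaller of the two white tube holders the same way on top of the long box. Next stand the tall bottle upright on the worktop midway between the freezer box and the notepad, on the straight line between their centres, and last stand the short bottle on that same line, midway between the tall bottle and the notepad. Leave the yellow pail and the roll of tape where they are.

Things in the scene. Friction and masses are not known exactly. Their poses are not given: they have to be found in the camera images.
- freezer_box: big pale card freezer box with its lid on, 94 (x) x 132 (y) x 50 mm high; fixed to the worktop. Origin: centre of its underside; z up; its long side runs along its y axis. It stands in front of the sink, at the left or the right end of the row; its y axis lies along the line to the notepad's centre.
- notepad: yellow notepad, flat, 75 x 108 x 11 mm; fixed to the worktop at the other end of the row. Origin: centre of its underside (the centre that counts); its centre is always 480 mm from the freezer box's centre.
- long_box: long tan card box, closed, 48 (x) x 110 (y) x 46 mm high, 0.09 kg. Loose. Origin: centre of its underside; its long side runs along its y axis. Grasp it from above across the 48 mm side.
- tube_holder: small white tube holder, the smaller of the two on the bench (the larger one, 64 x 104 x 50 mm high, is fixed near the bottles, centred at x 0.523, y -0.315, and stays), a block with eight open holes in its flat top, 46 (x) x 82 (y) x 34 mm high, empty, 0.06 kg. Loose. Origin: centre of its underside; its long side runs along its y axis. Grasp it from above across the 46 mm side.
- tall_bottle: the tallest bottle, white: 62 mm diameter up to about 90 mm, shoulder, screw cap of 37 mm diameter (117 to 145 mm height); it collides as a plain 62 mm cylinder up to 117 mm. 0.22 kg, loose, upright; starts on the right, before (x under 0.45) or behind (x over 0.58) the larger, fixed tube holder. Origin: centre of its underside; z up.
- short_bottle: short bottle: round brown body of 44 mm diameter, screw cap on top; 90 mm high, 0.12 kg. Loose, upright; it starts on the right of the bench, before (x under 0.45) or behind (x over 0.58) the larger, fixed tube holder. Its collision shape is a plain cylinder of 44 mm diameter up to 73 mm, with the narrower cap above. Origin: centre of its underside; z up.
- pail: yellow round pail with lid, 104 x 110 x 86 mm high, 0.22 kg, behind and to the left of the work, beneath a handle of the tap (0.245 m up). Loose bystander: leave it. Origin: centre of its underside.
- tape: roll of tan tape lying flat, 96 mm diameter, 25 mm high, at the far right. Loose bystander: leave it. Origin: centre of its underside.
Mind the look-alikes: they are no part of the job. Several things have the shape of the short_bottle; the one meant has the colours described above.

How it is judged:
By the outcome, as a careful person would: the job done as asked, in the order asked, and still so for the second after the job is handed in, with the robot touching nothing.
It also fails if it takes over 122 s, if anything falls off the work surface, if the arm or the gripper's body presses on something with over 40 N, if the wrist force passes 120 N, or if a joint passes its speed limit or range.

## Working session

There is one attempt and no reset: what is moved stays moved. The work goes in short steps, Python scripts to look and compute and a tool call to move; the robot and the scene stay as the last step left them, time stands still between calls to the robot, and variables do not carry over. Pictures are saved under pics/ and viewed, at most 14 in all, crops included, and the job is handed in when it is done.

Besides the shell and the picture viewer there is one more tool, called after "Call:" by a JSON object that holds its "name" and its "arguments". drive_tool: Moves the arm, as the interface text tells. Its arguments: {"type":"object","properties":{"targets":{"type":"array"},"force":{"type":"number"}},"required":["targets"]}

```bash
ls; mkdir -p pics
python3 - <<'E'
from rig import *
import cv2,pickle
print(get_obs(),hold_point_z)
d={}
for n in("scene","top","wrist"):
    c=capture(n); d[n]=c; cv2.imwrite(f"pics/{n}0.png",c["color"][:,:,::-1]); print(n,c["mtx"].tolist(),c["position"],c["rotation"], [k for k in c])
pickle.dump(d,open("d0.pkl","wb"))
E
```

```text
pics
{'t': 0.0, 'q': array([-1.37530783e+00,  3.79399445e-01,  1.73478581e+00,  9.67925293e-06,
        1.02851735e+00, -3.33105508e-02]), 'joint_vel': array([ 0.00083106,  0.00049829,  0.00031756,  0.00223417, -0.00017863,
        0.00048516]), 'joint_torque': array([ 3.47698391e-03, -7.63721323e+01, -4.34366477e+01,  6.50690775e-02,
        4.24727623e-02, -5.77500782e-05]), 'ee_pos': array([ 0.1586764 , -0.68136286,  0.21329214]), 'eef_rot': array([ 9.93463640e-01,  1.14147658e-01, -4.08231068e-05, -5.53491491e-04]), 'force': array([0.25847291, 0.11395331, 0.74752357]), 'moment': array([-0.03499072,  0.00576989,  0.07157732]), 'gripper_force': 0.0, 'width': 0.09130882684835484} 0.0188
scene [[514.0904367307519, 0.0, 328.25469559983605], [0.0, 514.0904367307519, 195.84910576697277], [0.0, 0.0, 1.0]] [ 0.36320788 -1.27282626  1.31555102] [ 0.3756951  -0.03480577 -0.06072566  0.92409639] ['color', 'mtx', 'position', 'rotation']
top [[393.02900664913636, 0.0, 318.86862311507537], [0.0, 393.02900664913636, 197.80509182192293], [0.0, 0.0, 1.0]] [ 0.51303942 -0.09013148  1.2067986 ] [ 0.01750742 -0.01375894 -0.70276261  0.71107587] ['color', 'mtx', 'position', 'rotation']
wrist [[282.8173140139341, 0.0, 319.3767389140364], [0.0, 282.8173140139341, 199.75164770093062], [0.0, 0.0, 1.0]] [ 0.22278605 -0.66564353  0.38435337] [-0.09353766  0.07495218 -0.61703083  0.77775693] ['color', 'mtx', 'position', 'rotation']
```

View pics/scene0.png

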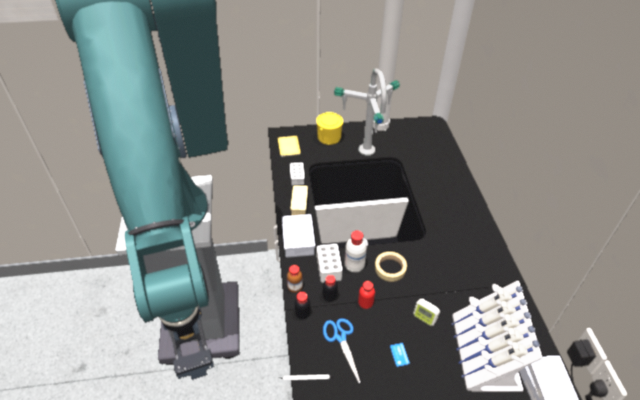

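View pics/top0.png

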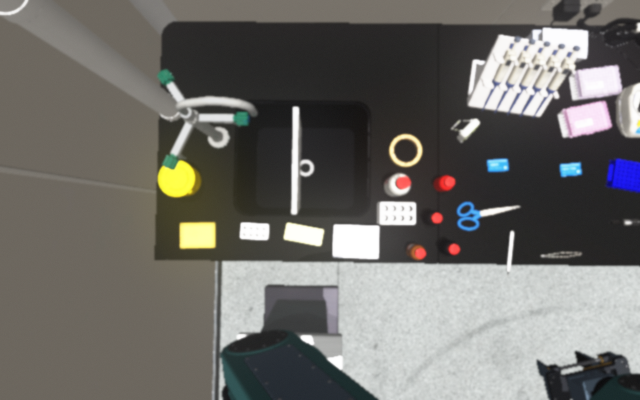

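The row, left to right (scene / top pixels), is:
- notepad (289,146)/(197,236)
- small holder (297,174)/(254,232)
- long box (300,201)/(304,234)
- freezer box (298,235)/(356,242)

The fixed holder is at (330,262)/(397,213), the tall bottle at (356,252)/(398,184) and the brown short bottle at (295,280)/(417,252). I'll zoom in for the corners.

Run:
```python
import cv2,pickle,numpy as np
d=pickle.load(open("d0.pkl","rb"))
def crop(n,x0,x1,y0,y1,s,step):
    im=cv2.resize(d[n]["color"][y0:y1,x0:x1,::-1],None,fx=s,fy=s,interpolation=cv2.INTER_CUBIC)
    for x in range(-(-x0//step)*step,x1,step): cv2.putText(im,str(x),((x-x0)*s,8),0,.3,(0,255,0));cv2.line(im,((x-x0)*s,0),((x-x0)*s,im.shape[0]),(0,120,0),1)
    for y in range(-(-y0//step)*step,y1,step): cv2.putText(im,str(y),(0,(y-y0)*s+8),0,.3,(0,255,0));cv2.line(im,(0,(y-y0)*s),(im.shape[1],(y-y0)*s),(0,120,0),1)
    return im
a=crop("top",175,335,215,265,5,10);b=crop("top",325,485,165,265,5,10)
cv2.imwrite("pics/topA.png",np.vstack([a,b[:250+0]])[:600]); 
cv2.imwrite("pics/topA.png",a); cv2.imwrite("pics/topB.png",b)
cv2.imwrite("pics/scA.png",crop("scene",270,400,125,325,4,10)[:, :] if 0 else cv2.resize(crop("scene",270,390,130,230,6,10),None,fx=1,fy=1))
cv2.imwrite("pics/scB.png",crop("scene",270,400,210,310,6,10))
```

```text
(no output)
```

View pics/topA.png

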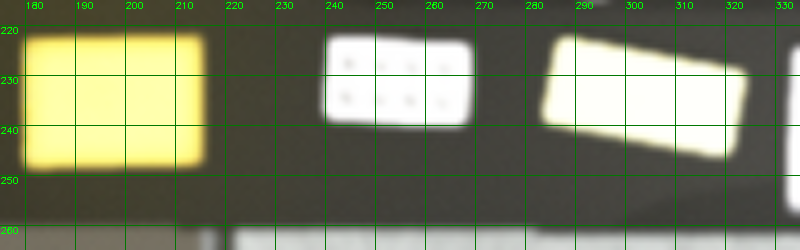

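View pics/topB.png

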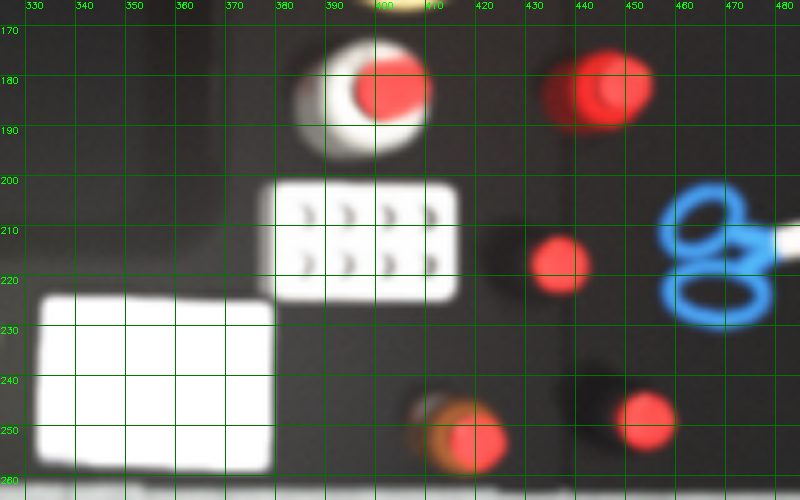

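View pics/scA.png

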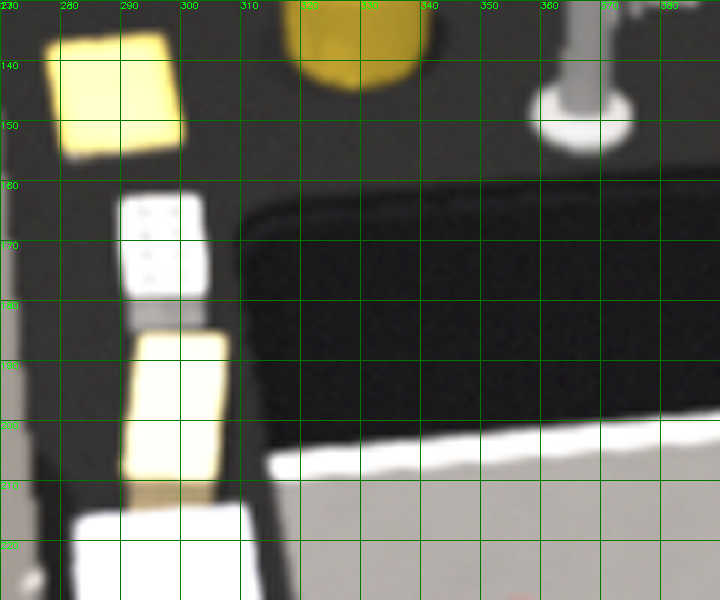

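View pics/scB.png

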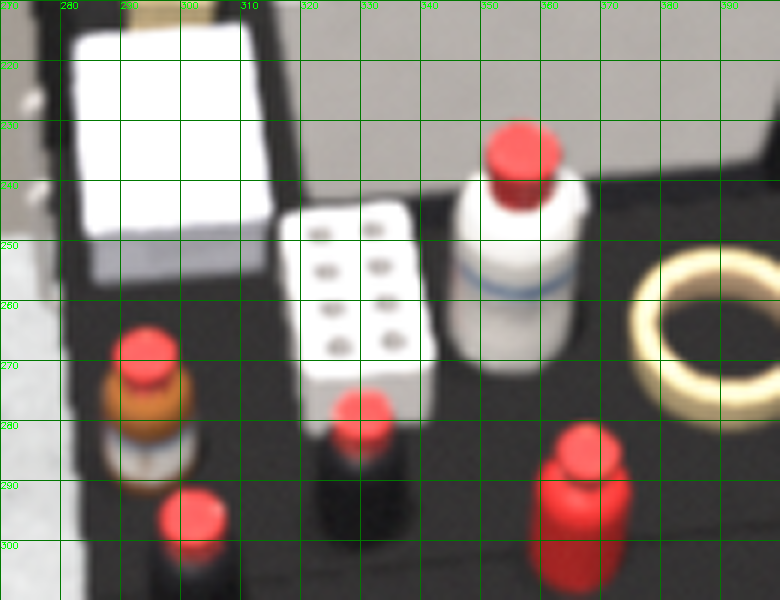

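The crops give clean silhouettes in both views. The scene view shows only the bright top faces, with the grey side faces separate. I'll fit the box models to both images.

```bash
cat > h.py <<'E'
import cv2,numpy as np
from scipy.spatial.transform import Rotation as R
from scipy.optimize import minimize
def proj(c,P):
    p=R.from_quat(c["rotation"]).inv().apply(np.atleast_2d(P)-c["position"])
    return (c["mtx"]@np.c_[p[:,0]/-p[:,2],-p[:,1]/-p[:,2],np.ones(len(p))].T).T[:,:2]
def ray(c,uv):
    d=np.linalg.inv(c["mtx"])@[uv[0],uv[1],1]
    return R.from_quat(c["rotation"]).apply([d[0],-d[1],-d[2]])
def onz(c,uv,z):
    d=ray(c,uv); return c["position"]+d*(z-c["position"][2])/d[2]
def tri(c1,u1,c2,u2):
    A=np.c_[ray(c1,u1),-ray(c2,u2)]; s=np.linalg.lstsq(A,c2["position"]-c1["position"],rcond=None)[0]
    a=c1["position"]+s[0]*A[:,0]; b=c2["position"]-s[1]*A[:,1]; return (a+b)/2,np.linalg.norm(a-b)
def box(x,y,yaw,dx,dy,z0,z1):
    q=np.array([[-1,-1],[1,-1],[1,1],[-1,1]])*[dx/2,dy/2]
    c,s=np.cos(yaw),np.sin(yaw); q=q@np.array([[c,s],[-s,c]])+[x,y]
    return np.r_[np.c_[q,np.full(4,z1)],np.c_[q,np.full(4,z0)]]
def render(uv,shape,roi):
    x0,y0,x1,y1=roi;S=8
    m=np.zeros(((y1-y0)*S,(x1-x0)*S),np.uint8)
    h=cv2.convexHull(((uv-[x0,y0]+.5)*S-.5).astype(np.float32))
    cv2.fillPoly(m,[np.round(h*16).astype(np.int32)],255,shift=4)
    return cv2.GaussianBlur(cv2.resize(m,None,fx=1/S,fy=1/S,interpolation=cv2.INTER_AREA).astype(float)/255,(0,0),.8)
def mask(c,seed,f):
    m=f(c["color"].astype(int)).astype(np.uint8)
    n,l=cv2.connectedComponents(m,connectivity=4); o=(l==l[seed[1],seed[0]]).astype(np.uint8)
    cn,_=cv2.findContours(o,cv2.RETR_EXTERNAL,2); cv2.drawContours(o,cn,-1,1,-1); return o.astype(float)
E
cat > fit.py <<'E'
import pickle; from h import *
d=pickle.load(open("d0.pkl","rb")); T,S=d["top"],d["scene"]
objs={"freezer":((356,242),(298,230),.094,.132,.05,(.40,-.2)),"notepad":((197,236),(289,146),.075,.108,.011,(.4,.28)),
"long":((304,234),(300,198),.048,.110,.046,(.4,0)),"holder":((254,232),(297,170),.046,.082,.034,(.4,.12)),"fixed":((397,205),(330,250),.064,.104,.05,(.523,-.315))}
for n,(st,ss,dx,dy,h,g) in objs.items():
    mt=mask(T,st,lambda c:c[...,0]>120); 
    ms=mask(S,ss,lambda c:(c[...,0]>210))
    rt,rs=[(lambda w:(w[1].min()-8,w[0].min()-8,w[1].max()+9,w[0].max()+9))(np.where(m)) for m in(mt,ms)]
    bl=lambda m,r:cv2.GaussianBlur(m[r[1]:r[3],r[0]:r[2]],(0,0),.8)
    bt,bs=bl(mt,rt),bl(ms,rs)
    c0=onz(T,((rt[0]+rt[2])/2,(rt[1]+rt[3])/2),h)
    def cost(p,use):
        B=box(p[0],p[1],p[2],dx,dy,0,p[3]); e=0
        if 0 in use:e+=((render(proj(T,B),0,rt)-bt)**2).sum()
        if 1 in use:e+=((render(proj(S,B[:4]),0,rs)-bs)**2).sum()
        return e
    for use in((0,),(0,1)):
        free=len(use)==2
        f=(lambda p:cost(p,use)) if free else (lambda p:cost(np.r_[p,h],use))
        best=min((minimize(f,np.r_[c0[0],c0[1],y,[h]*free],method="Nelder-Mead",options=dict(initial_simplex=np.r_[c0[0],c0[1],y,[h]*free]+np.vstack([np.zeros(3+free),np.diag([.01,.01,.1,.01][:3+free])]),xatol=1e-5)) for y in(-.2,.2)),key=lambda r:r.fun)
        print(n,use,best.x.round(4),round(best.fun,1),int(mt.sum()),int(ms.sum()))
E
python3 fit.py
```

```text
freezer (0,) [ 0.4376 -0.1937 -0.0203] 982.4 2635 977
freezer (0, 1) [ 0.4378 -0.1948 -0.0287  0.053 ] 999.4 2635 977
notepad (0,) [0.4491 0.2869 0.0082] 24.1 994 359
notepad (0, 1) [0.4484 0.2868 0.0208 0.0066] 34.3 994 359
long (0,) [ 0.456  -0.0398 -0.1721] 46.5 763 363
long (0, 1) [ 0.4565 -0.0402 -0.1802  0.044 ] 57.8 763 363
holder (0,) [ 0.4631  0.1107 -0.0614] 23.7 540 210
holder (0, 1) [ 0.4633  0.1102 -0.0659  0.0322] 28.6 540 210
fixed (0,) [ 0.4262 -0.2029 -0.04  ] 1625.7 2635 684
fixed (0, 1) [ 0.4517 -0.1704  0.0271  0.3291] 1643.8 2635 684
```

```bash
sed -i 's/c\[...,0\]>120)/c[...,0]>(225 if n in ("freezer","fixed") else 150))/' fit.py
cat >> fit.py <<'E'
# bottles: cap blobs, rough
for n,seedT,seedS in(("tall",(404,182),(356,235)),("short",(420,253),(294,269))):
    f=lambda c:(c[...,0]>220)&(c[...,1]<130)&(c[...,2]<130)
    o=[]
    for c,s in((T,seedT),(S,seedS)):
        w=np.where(mask(c,s,f)); o.append((w[1].mean(),w[0].mean())); print(n,len(w[0]),w[1].min(),w[1].max(),w[0].min(),w[0].max())
    print(o,tri(T,o[0],S,o[1]))
E
python3 fit.py
```

```text
freezer (0,) [ 0.4377 -0.1938 -0.0284] 5.7 1481 977
freezer (0, 1) [ 0.4381 -0.1935 -0.0212  0.0494] 22.1 1481 977
notepad (0,) [0.4492 0.2866 0.0185] 21.7 984 359
notepad (0, 1) [0.4482 0.2871 0.0321 0.0069] 30.6 984 359
long (0,) [ 0.4567 -0.039  -0.1841] 24.7 725 363
long (0, 1) [ 0.4571 -0.0387 -0.1764  0.0437] 35.7 725 363
holder (0,) [ 0.4639  0.1104 -0.0436] 10.2 507 210
holder (0, 1) [ 0.4637  0.1105 -0.0406  0.0307] 14.7 507 210
fixed (0,) [ 0.5224 -0.3186 -0.0211] 19.9 792 684
fixed (0, 1) [ 0.5224 -0.3177 -0.0206  0.0495] 92.4 792 684
tall 120 397 409 177 188
tall 85 351 362 231 239
[(np.float64(402.875), np.float64(182.21666666666667)), (np.float64(356.6588235294118), np.float64(235.10588235294117))] (array([ 0.60511231, -0.31179023,  0.14134054]), np.float64(0.00012940780176792107))
short 82 415 425 248 258
short 61 289 298 265 272
[(np.float64(419.7926829268293), np.float64(252.90243902439025)), (np.float64(293.8032786885246), np.float64(268.72131147540983))] (array([ 0.41015661, -0.37131416,  0.08760087]), np.float64(0.0006564157725993786))
```

The fits agree: the freezer–notepad distance comes out at 480.5 mm, the heights are within 2–4 mm, and the fixed holder is within 3 mm of its stated place. Next is a small planner that prints the call numbers.

```bash
cat > plan.py <<'E'
import numpy as np,sys,ast
from rig import get_obs
from scipy.spatial.transform import Rotation as R
def phi(q):
    x=R.from_quat(q).apply([1,0,0]); return np.arctan2(x[1],x[0])
def plan(wps,p=None,f=None):
    o=get_obs()
    p=o["ee_pos"].copy() if p is None else p; f=phi(o["eef_rot"]) if f is None else f
    tz=R.from_quat(o["eef_rot"]).apply([0,0,1]); print("t %.2f tcp %s phi %.4f tilt %s w %.4f gf %.1f F %s"%(o["t"],o["ee_pos"].round(4),phi(o["eef_rot"]),tz[:2].round(4),o["width"],o["gripper_force"],o["force"].round(1)))
    for w in wps:
        for k in range(40):
            ax=np.array([[np.cos(f),np.sin(f),0],[np.sin(f),-np.cos(f),0],[0,0,-1]])
            d=ax@(np.array(w[:3])-p)*10; r=-(w[3]-f)/(np.pi/2)  # tool z is down
            s=max(abs(d).max()/1.0,abs(r)/.5)
            if s<.004: break
            d=(d/max(s,1)).round(3); r=round(r/max(s,1),3)
            p=p+ax.T@d/10; f=f-r*np.pi/2
            print("  rz %.3f  d %s -> %s %.3f"%(r,d.tolist(),p.round(3).tolist(),f))
        print(" --wp",w)
if __name__=="__main__": plan(ast.literal_eval(sys.argv[1]))
E
python3 plan.py "[(.36,-.56,.214,.7),(.45,-.35,.214,1.39),(.457,-.10,.214,1.39)]"
```

```text
t 0.15 tcp [ 0.1587 -0.6815  0.2135] phi 0.2288 tilt [-0.0001  0.0008] w 0.0911 gf 0.0 F [ 1.  -1.1 -0.1]
  rz -0.134  d [1.0, -0.325, -0.002] -> [0.249, -0.627, 0.214] 0.439
  rz -0.128  d [1.0, -0.104, -0.003] -> [0.335, -0.575, 0.214] 0.640
  rz -0.038  d [0.293, 0.029, -0.0] -> [0.36, -0.56, 0.214] 0.700
 --wp (0.36, -0.56, 0.214, 0.7)
  rz -0.215  d [1.0, -0.503, -0.0] -> [0.404, -0.457, 0.214] 1.038
  rz -0.194  d [1.0, -0.129, -0.0] -> [0.444, -0.364, 0.214] 1.342
  rz -0.030  d [0.155, 0.027, -0.0] -> [0.45, -0.35, 0.214] 1.390
 --wp (0.45, -0.35, 0.214, 1.39)
  rz -0.000  d [1.0, -0.154, -0.0] -> [0.453, -0.249, 0.214] 1.390
  rz -0.000  d [1.0, -0.154, -0.0] -> [0.456, -0.148, 0.214] 1.390
  rz -0.000  d [0.471, -0.073, -0.0] -> [0.457, -0.1, 0.214] 1.390
 --wp (0.457, -0.1, 0.214, 1.39)
```

Call:
{"name": "drive_tool", "arguments": {"targets": [[0,0,-0.027,0.2,-0.065,0,1],[0,0,-0.054,0.4,-0.13,0,1],[0,0,-0.08,0.6,-0.195,0,1],[0,0,-0.107,0.8,-0.26,0,1],[0,0,-0.134,1.0,-0.325,0,1]]}}

```text
t: 0.78
ee_pos: [0.2502, -0.6266, 0.214]
eef_rot: [0.976, 0.219, 0.0, 0.0]
force: [0.2, 0.5, -0.5]
width: 0.0912
gripper_force: 0.0
```

Call:
{"name": "drive_tool", "arguments": {"targets": [[0,0,-0.026,0.2,-0.02,0,1],[0,0,-0.05,0.4,-0.04,0,1],[0,0,-0.077,0.6,-0.06,0,1],[0,0,-0.1,0.8,-0.08,0,1],[0,0,-0.128,1.0,-0.104,0,1]]}}

```text
t: 1.4
ee_pos: [0.336, -0.5748, 0.214]
eef_rot: [0.949, 0.316, 0.0, 0.0]
force: [0.4, 1.2, -0.3]
width: 0.0907
gripper_force: 0.0
```

```bash
python3 plan.py "[(.45,-.35,.214,1.39),(.457,-.10,.214,1.39)]"
```

```text
t 1.40 tcp [ 0.336  -0.5748  0.214 ] phi 0.6431 tilt [ 0.     -0.0001] w 0.0907 gf 0.0 F [ 0.4  1.2 -0.3]
  rz -0.210  d [1.0, -0.494, -0.0] -> [0.386, -0.475, 0.214] 0.973
  rz -0.190  d [1.0, -0.129, -0.0] -> [0.432, -0.385, 0.214] 1.271
  rz -0.076  d [0.391, 0.067, -0.0] -> [0.45, -0.35, 0.214] 1.391
 --wp (0.45, -0.35, 0.214, 1.39)
  rz 0.000  d [1.0, -0.153, -0.0] -> [0.453, -0.249, 0.214] 1.391
  rz 0.000  d [1.0, -0.153, -0.0] -> [0.456, -0.148, 0.214] 1.391
  rz 0.000  d [0.473, -0.073, -0.0] -> [0.457, -0.1, 0.214] 1.391
 --wp (0.457, -0.1, 0.214, 1.39)
```

Call:
{"name": "drive_tool", "arguments": {"targets": [[0,0,-0.042,0.2,-0.1,0,1],[0,0,-0.084,0.4,-0.2,0,1],[0,0,-0.126,0.6,-0.3,0,1],[0,0,-0.168,0.8,-0.4,0,1],[0,0,-0.21,1.0,-0.494,0,1]]}}

```text
t: 2.02
ee_pos: [0.3862, -0.4748, 0.214]
eef_rot: [0.884, 0.468, 0.0, 0.0]
force: [0.3, -0.8, 0.2]
width: 0.0911
gripper_force: 0.0
```

Call:
{"name": "drive_tool", "arguments": {"targets": [[0,0,-0.038,0.2,-0.026,0,1],[0,0,-0.076,0.4,-0.052,0,1],[0,0,-0.114,0.6,-0.078,0,1],[0,0,-0.152,0.8,-0.104,0,1],[0,0,-0.19,1.0,-0.129,0,1]]}}

```text
t: 2.65
ee_pos: [0.432, -0.3852, 0.214]
eef_rot: [0.804, 0.594, 0.0, 0.0]
force: [0.5, -0.6, 0.3]
width: 0.0912
gripper_force: 0.0
```

Call:
{"name": "drive_tool", "arguments": {"targets": [[0,0,-0.015,0.2,0.0,0,1],[0,0,-0.03,0.4,0,0,1],[0,0,-0.046,0.6,0,0,1],[0,0,-0.06,0.8,0,0,1],[0,0,-0.076,1.0,0,0,1]]}}

```text
t: 3.28
ee_pos: [0.4615, -0.2896, 0.214]
eef_rot: [0.768, 0.64, -0.0, 0.0]
force: [-0.6, 0.7, -0.4]
width: 0.0914
gripper_force: 0.0
```

Call:
{"name": "drive_tool", "arguments": {"targets": [[0,0,0,0.2,-0.03,0,1],[0,0,0,0.4,-0.06,0,1],[0,0,0,0.6,-0.09,0,1],[0,0,0,0.8,-0.12,0,1],[0,0,0,1.0,-0.15,0,1]]}}

```text
t: 3.9
ee_pos: [0.4646, -0.1885, 0.214]
eef_rot: [0.769, 0.64, 0.0, 0.0]
force: [0.0, -0.0, 0.3]
width: 0.0912
gripper_force: 0.0
```

Call:
{"name": "drive_tool", "arguments": {"targets": [[0,0,0,0.2,-0.03,0,1],[0,0,0,0.4,-0.06,0,1],[0,0,0,0.6,-0.09,0,1],[0,0,0,0.8,-0.12,0,1],[0,0,0,0.8,-0.12,0,1]]}}

```text
t: 4.53
ee_pos: [0.4673, -0.1077, 0.214]
eef_rot: [0.768, 0.64, 0.0, 0.0]
force: [0.8, 0.5, 1.1]
width: 0.0912
gripper_force: 0.0
```

Run:
```python
from rig import *
import cv2,pickle
from h import *
c=capture("wrist"); pickle.dump(c,open("w1.pkl","wb")); cv2.imwrite("pics/w1.png",c["color"][:,:,::-1])
o=get_obs(); print(o["t"],o["ee_pos"],c["position"],R.from_quat(c["rotation"]).as_matrix().round(3).tolist())
for n,b in(("freezer",(.438,-.1935,-.023,.094,.132,0,.05)),("long",(.457,-.039,-.18,.048,.11,0,.046)),("holder",(.4637,.1105,-.04,.046,.082,0,.034)),("notepad",(.449,.2868,-.023,.075,.108,0,.011))): print(n,proj(c,box(*b)[:4]).round(0).tolist())
```

```text
4.575 [ 0.46735491 -0.10839974  0.21400548] [ 0.47860556 -0.0415075   0.38494782] [[0.984, 0.174, 0.043], [-0.18, 0.956, 0.233], [-0.001, -0.237, 0.971]]
freezer [[283.0, 306.0], [353.0, 297.0], [339.0, 202.0], [263.0, 213.0]]
long [[282.0, 179.0], [322.0, 179.0], [322.0, 81.0], [279.0, 81.0]]
holder [[267.0, 36.0], [308.0, 29.0], [296.0, -57.0], [253.0, -50.0]]
notepad [[210.0, -118.0], [279.0, -132.0], [258.0, -270.0], [183.0, -253.0]]
```

View pics/w1.png

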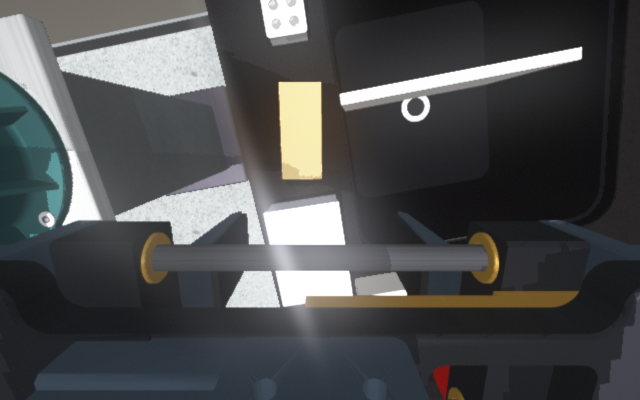

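The wrist view shows the long box at (279–322, 82–180), which matches the prediction to about 1 px. The small holder is at the top edge (285,15) and the freezer box's end at (265–337, 196–213). I'll refine the long box and plan the grasp.

```bash
cat >> h.py <<'E'
def fitbox(c,seed,dx,dy,h,thr,g,ax=0,hull=False):
    m=mask(c,seed,lambda a:a[...,ax]>thr); w=np.where(m); r=(w[1].min()-8,w[0].min()-8,w[1].max()+9,w[0].max()+9)
    P=cv2.copyMakeBorder(m,60,60,60,60,0); b=cv2.GaussianBlur(P[r[1]+60:r[3]+60,r[0]+60:r[2]+60],(0,0),.8)
    f=lambda p:((render(proj(c,box(p[0],p[1],p[2],dx,dy,h[0],h[1])[:None if hull else 4]),0,r)-b)**2).sum()
    s=np.array(g)+np.vstack([np.zeros(3),np.diag([.006,.006,.06])])
    o=minimize(f,g,method="Nelder-Mead",options=dict(initial_simplex=s,xatol=1e-5)); return o.x,o.fun,m.sum()
E
python3 - <<'E'
import pickle; from h import *
c=pickle.load(open("w1.pkl","rb"))
for t in(120,160,200):
  print(fitbox(c,(300,120),.048,.11,(0,.046),t,(.457,-.039,-.18)),c["color"][120,300],c["color"][170,300])
E
python3 plan.py "[(.457,-.039,.10,1.391),(.457,-.039,.008,1.391)]"
```

```text
(array([ 0.45630187, -0.03935971, -0.17601448]), np.float64(16.65006205552233), np.float64(4126.0)) [249 238 180] [246 234 180]
(array([ 0.45647799, -0.03901148, -0.1708172 ]), np.float64(7.616070589389283), np.float64(4007.0)) [249 238 180] [246 234 180]
(array([ 0.45658789, -0.03880922, -0.16738199]), np.float64(14.81255039876037), np.float64(3946.0)) [249 238 180] [246 234 180]
t 4.58 tcp [ 0.4674 -0.1084  0.214 ] phi 1.3893 tilt [ 0.0001 -0.0001] w 0.0914 gf 0.0 F [-0.2  0.3 -0.5]
  rz -0.001  d [0.582, -0.199, 1.0] -> [0.458, -0.048, 0.114] 1.391
  rz -0.000  d [0.082, -0.028, 0.14] -> [0.457, -0.039, 0.1] 1.391
 --wp (0.457, -0.039, 0.1, 1.391)
  rz -0.000  d [-0.0, 0.0, 0.92] -> [0.457, -0.039, 0.008] 1.391
 --wp (0.457, -0.039, 0.008, 1.391)
```

Call:
{"name": "drive_tool", "arguments": {"targets": [[0,0,0,0.14,-0.05,0.2,1],[0,0,0,0.28,-0.1,0.4,1],[0,0,0,0.42,-0.15,0.6,1],[0,0,0,0.56,-0.19,0.8,1],[0,0,-0.005,0.665,-0.233,1.0,1]]}}

```text
t: 5.2
ee_pos: [0.4566, -0.0394, 0.1134]
eef_rot: [0.766, 0.643, 0.0, 0.0]
force: [0.4, -0.8, -0.2]
width: 0.0913
gripper_force: 0.0
```

Call:
{"name": "drive_tool", "arguments": {"targets": [[0,0,0,0,0,0.25,1],[0,0,0,0,0,0.5,1],[0,0,0,0,0,0.75,1],[0,0,0,0,0,1.0,1],[0,0,0,0,0,1.0,1]]}}

```text
t: 5.82
ee_pos: [0.4555, -0.0396, 0.0128]
eef_rot: [0.766, 0.642, -0.001, -0.001]
force: [-1.0, -0.1, -0.4]
width: 0.0912
gripper_force: 0.0
```

```bash
python3 plan.py "[(.4565,-.039,.010,1.397)]"
```

```text
t 5.83 tcp [ 0.4555 -0.0396  0.0128] phi 1.3953 tilt [-0.0029  0.0004] w 0.0912 gf 0.0 F [-1.  -0.1 -0.4]
  rz -0.001  d [0.008, 0.009, 0.028] -> [0.457, -0.039, 0.01] 1.397
 --wp (0.4565, -0.039, 0.01, 1.397)
```

Call:
{"name": "drive_tool", "arguments": {"targets": [[0,0,0,0.008,0.009,0.02,-1],[0,0,0,0.008,0.009,0.02,-1],[0,0,0,0.008,0.009,0.02,-1],[0,0,0,0.008,0.009,0.02,-1],[0,0,0,0.008,0.009,0.02,-1]], "force": 15}}

```text
t: 6.45
ee_pos: [0.4577, -0.0387, 0.0122]
eef_rot: [0.766, 0.643, 0.0, 0.0]
force: [-1.0, -0.6, 5.7]
width: 0.0488
gripper_force: 15.0
```

Call:
{"name": "drive_tool", "arguments": {"targets": [[0,0,0,0,0,0,-1],[0,0,0,0,0,-0.15,-1],[0,0,0,0,0,-0.4,-1],[0,0,0,0,0,-0.7,-1],[0,0,0,0,0,-1.0,-1]]}}

```text
t: 7.08
ee_pos: [0.4574, -0.0387, 0.1136]
eef_rot: [0.766, 0.643, 0.0, 0.0]
force: [-0.2, -0.0, -0.8]
width: 0.0487
gripper_force: 15.0
```

```bash
python3 plan.py "[(.438,-.193,.11,1.548),(.438,-.193,.063,1.548)]"
python3 - <<'E'
from rig import *
import cv2,pickle
c=capture("wrist"); pickle.dump(c,open("w2.pkl","wb")); cv2.imwrite("pics/w2.png",c["color"][:,:,::-1])
E
```

```text
t 7.08 tcp [ 0.4574 -0.0387  0.1136] phi 1.3959 tilt [ 0.0003 -0.    ] w 0.0487 gf 15.0 F [-0.2 -0.  -0.8]
  rz -0.062  d [-1.0, 0.05, 0.023] -> [0.445, -0.138, 0.111] 1.493
  rz -0.035  d [-0.553, -0.026, 0.013] -> [0.438, -0.193, 0.11] 1.548
 --wp (0.438, -0.193, 0.11, 1.548)
  rz 0.000  d [-0.0, -0.0, 0.47] -> [0.438, -0.193, 0.063] 1.548
 --wp (0.438, -0.193, 0.063, 1.548)
```

View pics/w2.png

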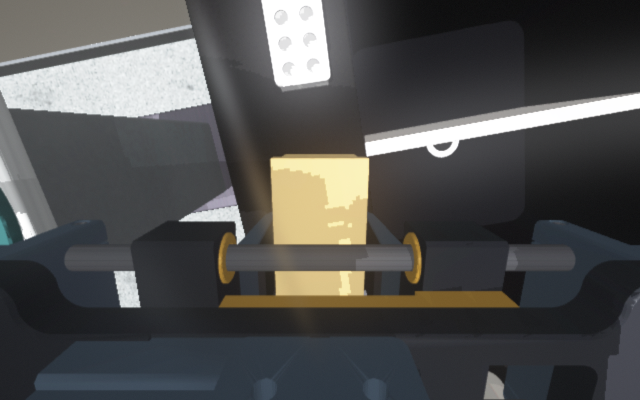

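The box is held at 48.7 mm, with its far edge at row 158, columns 271–367. The holder is at the top (263–330, 0–85).

Run:
```python
import pickle; from h import *
c=pickle.load(open("w2.pkl","rb"))
p=np.array([.4574,-.0387]);f=1.396;ax=np.array([[np.cos(f),np.sin(f)],[np.sin(f),-np.cos(f)]])
for uv in((271,158),(367,158)): print((ax@(onz(c,uv,.1136-.0122+.046)[:2]-p)).round(4))
```

```text
[ 0.0544 -0.0242]
[0.0544 0.0221]
```

Call:
{"name": "drive_tool", "arguments": {"targets": [[0,0,-0.012,-0.2,0.01,0,-1],[0,0,-0.024,-0.4,0.02,0,-1],[0,0,-0.037,-0.6,0.03,0,-1],[0,0,-0.05,-0.8,0.04,0,-1],[0,0,-0.062,-1.0,0.05,0,-1]]}}

```text
t: 7.75
ee_pos: [0.4449, -0.1387, 0.1124]
eef_rot: [0.734, 0.679, 0.0, 0.0]
force: [-0.0, 0.1, 0.5]
width: 0.0487
gripper_force: 15.0
```

Call:
{"name": "drive_tool", "arguments": {"targets": [[0,0,-0.01,-0.15,-0.01,0,-1],[0,0,-0.02,-0.3,-0.02,0,-1],[0,0,-0.03,-0.45,-0.02,0,-1],[0,0,-0.035,-0.55,-0.026,0,-1],[0,0,-0.035,-0.55,-0.026,0,-1]]}}

```text
t: 8.38
ee_pos: [0.4381, -0.193, 0.1122]
eef_rot: [0.715, 0.699, 0.0, 0.0]
force: [0.0, 0.3, -0.5]
width: 0.0488
gripper_force: 15.0
```

```bash
python3 plan.py "[(.438,-.193,.065,1.548)]"
python3 - <<'E'
from rig import *
import pickle
pickle.dump(capture("top"),open("t2.pkl","wb"));pickle.dump(capture("wrist"),open("w3.pkl","wb"))
E
```

```text
t 8.38 tcp [ 0.4381 -0.193   0.1122] phi 1.5473 tilt [ 0.0002 -0.0001] w 0.0488 gf 15.0 F [ 0.   0.3 -0.5]
  rz -0.000  d [0.0, -0.001, 0.472] -> [0.438, -0.193, 0.065] 1.547
 --wp (0.438, -0.193, 0.065, 1.548)
```

Call:
{"name": "drive_tool", "arguments": {"targets": [[0,0,0,0,0,0.12,-1],[0,0,0,0,0,0.25,-1],[0,0,0,0,0,0.37,-1],[0,0,0,0,0,0.45,-1],[0,0,0,0,0,0.485,-1]]}}

```text
t: 9.1
ee_pos: [0.4379, -0.1925, 0.0627]
eef_rot: [0.715, 0.699, -0.0, -0.0]
force: [-0.1, 0.0, -0.6]
width: 0.0489
gripper_force: 15.0
```

Call:
{"name": "drive_tool", "arguments": {"targets": [[0,0,0,0,0,0.005,-1],[0,0,0,0,0,0.01,-1],[0,0,0,0,0,0.013,-1],[0,0,0,0,0,0.013,-1],[0,0,0,0,0,0.013,-1]]}}

```text
t: 9.72
ee_pos: [0.4383, -0.1927, 0.0623]
eef_rot: [0.715, 0.699, 0.0, 0.0]
force: [-0.0, -0.0, 2.2]
width: 0.0487
gripper_force: 15.0
```

Call:
{"name": "drive_tool", "arguments": {"targets": [[0,0,0,0,0,0,1],[0,0,0,0,0,0,1],[0,0,0,0,0,-0.1,1],[0,0,0,0,0,-0.5,1],[0,0,0,0,0,-1.0,1]]}}

```text
t: 10.35
ee_pos: [0.4376, -0.1924, 0.1633]
eef_rot: [0.715, 0.699, -0.0, -0.001]
force: [0.4, -0.3, 0.7]
width: 0.0912
gripper_force: 0.0
```

Call:
{"name": "drive_tool", "arguments": {"targets": [[0,0,0,0.2,0,0,1],[0,0,0,0.4,0,0,1],[0,0,0,0.6,0.05,0,1],[0,0,0,0.8,0.1,0,1],[0,0,0,1.0,0.14,0,1]]}}

```text
t: 10.98
ee_pos: [0.4547, -0.0924, 0.1628]
eef_rot: [0.715, 0.699, 0.0, 0.0]
force: [0.4, 0.3, 0.1]
width: 0.0912
gripper_force: 0.0
```

Call:
{"name": "drive_tool", "arguments": {"targets": [[0,0,0,0.2,0.02,0,1],[0,0,0,0.4,0.04,0,1],[0,0,0,0.6,0.06,0,1],[0,0,0.01,0.8,0.08,0,1],[0,0,0.01,1.0,0.1,0,1]]}}

```text
t: 11.6
ee_pos: [0.4668, 0.0074, 0.1628]
eef_rot: [0.721, 0.693, 0.0, 0.0]
force: [-0.1, 0.3, -0.2]
width: 0.0915
gripper_force: 0.0
```

```bash
python3 - <<'E'
from rig import *
import pickle; from h import *
T=capture("top");w=capture("wrist");S=capture("scene"); pickle.dump((T,w,S),open("v4.pkl","wb"))
cv2.imwrite("pics/w4.png",w["color"][:,:,::-1])
u=proj(w,[.464,.1105,.034])[0]; v=proj(w,[.449,.287,.011])[0];print(u,v)
E
python3 plan.py "[(.464,.1105,.11,1.53)]"
```

```text
[313.33976834  95.43013355] [ 289.73559183 -101.11506258]
t 11.75 tcp [0.4668 0.0071 0.1626] phi 1.5341 tilt [ 0.0004 -0.0001] w 0.0913 gf 0.0 F [-0.6 -0.3  0.6]
  rz 0.002  d [1.0, -0.063, 0.51] -> [0.464, 0.107, 0.112] 1.531
  rz 0.001  d [0.032, -0.003, 0.016] -> [0.464, 0.11, 0.11] 1.529
 --wp (0.464, 0.1105, 0.11, 1.53)
```

View pics/w4.png

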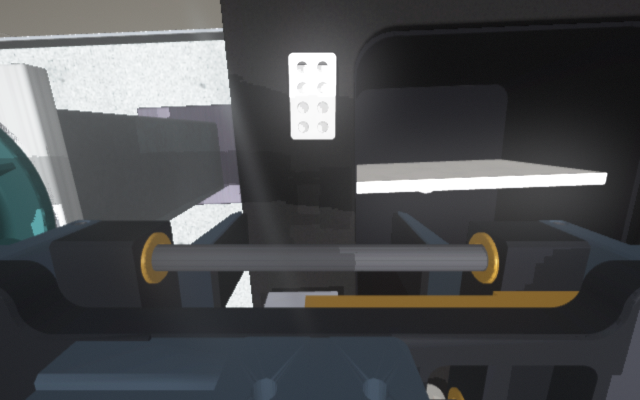

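The holder is at (289–336, 53–139), centred where predicted. Next I'll fit its yaw and check the placed long box.

Run:
```python
import pickle; from h import *
T,w,S=pickle.load(open("v4.pkl","rb"))
for t in(150,190): print(fitbox(w,(296,78),.046,.082,(0,.034),t,(.464,.1105,-.04)))
u=proj(T,[.438,-.193,.096])[0]; v=proj(S,[.438,-.193,.096])[0]; print(u,v)
im=np.hstack([cv2.resize(a[int(p[1])-25:int(p[1])+25,int(p[0])-33:int(p[0])+33,::-1],None,fx=6,fy=6,interpolation=cv2.INTER_CUBIC) for a,p in((T["color"],u),(S["color"],v))]); cv2.imwrite("pics/c4.png",im)
print(T["color"][int(u[1]),int(u[0])],T["color"][int(u[1]),int(u[0])-20],S["color"][int(v[1]),int(v[0])])
```

```text
(array([ 0.46277023,  0.10909387, -0.0422849 ]), np.float64(30.104321747900556), np.float64(4076.0))
(array([ 0.46263228,  0.10893751, -0.03089339]), np.float64(18.786244118480955), np.float64(3928.0))
[357.10041515 242.33801409] [297.20964258 220.66767611]
[255 255 252] [246 246 241] [255 255 250]
```

View pics/c4.png

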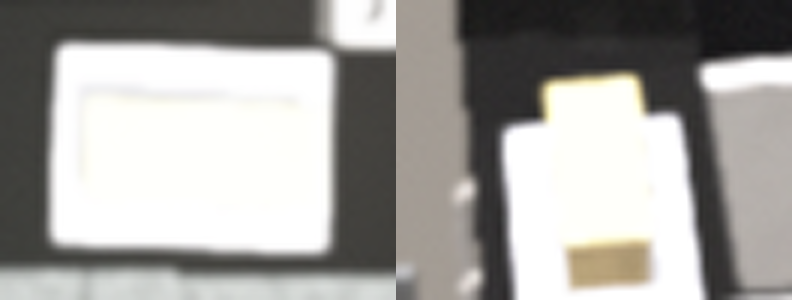

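The long box sits centred and square on the freezer box in both views, with even margins. Now the holder.

Call:
{"name": "drive_tool", "arguments": {"targets": [[0,0,0,0.2,-0.015,0.1,1],[0,0,0,0.4,-0.03,0.25,1],[0,0,0,0.6,-0.045,0.4,1],[0,0,0,0.8,-0.06,0.6,1],[0,0,0,1.0,-0.076,0.8,1]]}}

```text
t: 12.38
ee_pos: [0.4631, 0.1068, 0.0819]
eef_rot: [0.721, 0.693, 0.0, 0.0]
force: [0.0, -0.7, 0.6]
width: 0.0912
gripper_force: 0.0
```

Call:
{"name": "drive_tool", "arguments": {"targets": [[0,0,0,0.022,0,0.1,1],[0,0,0,0.022,0,0.3,1],[0,0,0,0.022,0,0.5,1],[0,0,0,0.022,0,0.65,1],[0,0,0,0.022,0,0.75,1]]}}

```text
t: 13.0
ee_pos: [0.4631, 0.1086, 0.0067]
eef_rot: [0.721, 0.693, -0.0, -0.0]
force: [0.3, -0.8, 0.2]
width: 0.0912
gripper_force: 0.0
```

Call:
{"name": "drive_tool", "arguments": {"targets": [[0,0,0,0,0,0,-1],[0,0,0,0,0,0,-1],[0,0,0,0,0,0,-1],[0,0,0,0,0,0,-1],[0,0,0,0,0,0,-1]], "force": 12}}

```text
t: 13.62
ee_pos: [0.4632, 0.1092, 0.0073]
eef_rot: [0.72, 0.693, 0.0, 0.0]
force: [-0.4, -0.0, 2.7]
width: 0.0454
gripper_force: 12.0
```

Call:
{"name": "drive_tool", "arguments": {"targets": [[0,0,0,0,0,-0.1,-1],[0,0,0,0,0,-0.3,-1],[0,0,0,0,0,-0.6,-1],[0,0,0,0,0,-0.9,-1],[0,0,0,0,0,-1.0,-1]]}}

```text
t: 14.25
ee_pos: [0.4638, 0.1093, 0.109]
eef_rot: [0.72, 0.693, 0.001, 0.001]
force: [-0.6, 0.3, -0.1]
width: 0.0459
gripper_force: 12.0
```

```bash
python3 - <<'E'
from rig import *
import pickle; from h import *
w=capture("wrist"); pickle.dump(w,open("w5.pkl","wb"))
cv2.imwrite("pics/w5.png",w["color"][100:330,190:450,::-1].repeat(2,0).repeat(2,1))
E
python3 plan.py "[(.4383,-.1932,.155,1.548),(.4383,-.1932,.107,1.548)]"
```

```text
t 14.30 tcp [0.4639 0.1093 0.1092] phi 1.5326 tilt [0.0028 0.0005] w 0.0454 gf 12.0 F [2.9 0.4 0.7]
  rz -0.003  d [-1.0, -0.046, -0.151] -> [0.456, 0.01, 0.124] 1.537
  rz -0.003  d [-1.0, -0.051, -0.151] -> [0.447, -0.09, 0.139] 1.542
  rz -0.004  d [-1.0, -0.056, -0.152] -> [0.439, -0.19, 0.155] 1.548
  rz 0.000  d [-0.032, -0.002, -0.004] -> [0.438, -0.193, 0.155] 1.548
 --wp (0.4383, -0.1932, 0.155, 1.548)
  rz 0.000  d [-0.0, -0.0, 0.48] -> [0.438, -0.193, 0.107] 1.548
 --wp (0.4383, -0.1932, 0.107, 1.548)
```

View pics/w5.png

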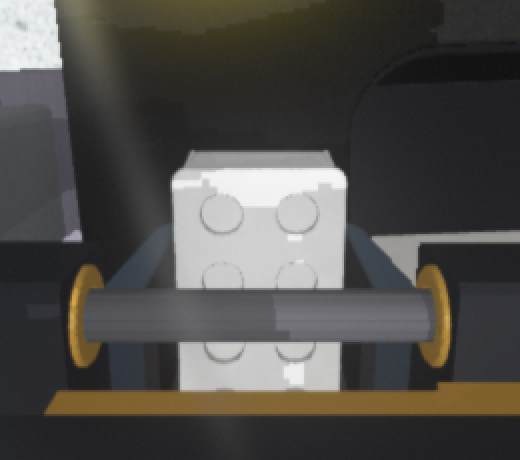

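The holder is held straight, with its far top edge at about row 184, columns 276–363.

Run:
```python
import pickle; from h import *
c=pickle.load(open("w5.pkl","rb"))
p=np.array([.4639,.1093]);f=1.5326;ax=np.array([[np.cos(f),np.sin(f)],[np.sin(f),-np.cos(f)]])
for uv in((276.5,184),(363,184)): print((ax@(onz(c,uv,.1359)[:2]-p)).round(4))
```

```text
[ 0.0404 -0.0231]
[0.0404 0.0217]
```

Call:
{"name": "drive_tool", "arguments": {"targets": [[0,0,0,0,0,-0.1,-1],[0,0,0,-0.2,-0.01,-0.25,-1],[0,0,0,-0.45,-0.02,-0.4,-1],[0,0,0,-0.7,-0.03,-0.47,-1],[0,0,-0.003,-1.0,-0.046,-0.47,-1]]}}

```text
t: 14.92
ee_pos: [0.4544, 0.0087, 0.1541]
eef_rot: [0.719, 0.695, -0.0, -0.0]
force: [0.4, 0.6, -0.8]
width: 0.0456
gripper_force: 12.0
```

Call:
{"name": "drive_tool", "arguments": {"targets": [[0,0,0,-0.2,-0.01,0,-1],[0,0,0,-0.4,-0.02,0,-1],[0,0,0,-0.6,-0.03,0,-1],[0,0,0,-0.8,-0.04,0,-1],[0,0,-0.003,-1.0,-0.051,0,-1]]}}

```text
t: 15.55
ee_pos: [0.4455, -0.0909, 0.1535]
eef_rot: [0.717, 0.697, -0.0, -0.001]
force: [0.2, -0.2, -1.3]
width: 0.0455
gripper_force: 12.0
```

Call:
{"name": "drive_tool", "arguments": {"targets": [[0,0,0,-0.25,-0.014,0,-1],[0,0,0,-0.5,-0.028,0,-1],[0,0,0,-0.75,-0.042,0,-1],[0,0,-0.004,-1.0,-0.056,0,-1],[0,0,-0.004,-1.0,-0.056,0,-1]]}}

```text
t: 16.18
ee_pos: [0.4372, -0.191, 0.1535]
eef_rot: [0.716, 0.698, -0.0, -0.001]
force: [0.2, 0.2, -1.0]
width: 0.0453
gripper_force: 12.0
```

```bash
python3 plan.py "[(.4383,-.1932,.105,1.548)]"
```

```text
t 16.18 tcp [ 0.4372 -0.191   0.1535] phi 1.5465 tilt [-0.0012  0.0005] w 0.0453 gf 12.0 F [ 0.2  0.2 -1. ]
  rz -0.001  d [-0.022, 0.011, 0.485] -> [0.438, -0.193, 0.105] 1.548
 --wp (0.4383, -0.1932, 0.105, 1.548)
```

Call:
{"name": "drive_tool", "arguments": {"targets": [[0,0,0,-0.02,0.01,0.12,-1],[0,0,0,-0.02,0.01,0.25,-1],[0,0,0,-0.02,0.01,0.37,-1],[0,0,0,-0.02,0.01,0.45,-1],[0,0,0,-0.02,0.01,0.485,-1]]}}

```text
t: 16.8
ee_pos: [0.4384, -0.192, 0.105]
eef_rot: [0.715, 0.699, -0.0, -0.0]
force: [0.6, -0.1, -1.0]
width: 0.0453
gripper_force: 12.0
```

Call:
{"name": "drive_tool", "arguments": {"targets": [[0,0,0,0,0,0.005,-1],[0,0,0,0,0,0.01,-1],[0,0,0,0,0,0.014,-1],[0,0,0,0,0,0.014,-1],[0,0,0,0,0,0.014,-1]]}}

```text
t: 17.42
ee_pos: [0.4386, -0.1922, 0.1043]
eef_rot: [0.715, 0.699, 0.0, 0.0]
force: [0.0, 0.5, -1.4]
width: 0.0457
gripper_force: 12.0
```

Call:
{"name": "drive_tool", "arguments": {"targets": [[0,0,0,-0.005,0,0.005,-1],[0,0,0,-0.005,0,0.01,-1],[0,0,0,-0.005,0,0.012,-1],[0,0,0,-0.005,0,0.012,-1],[0,0,0,-0.005,0,0.012,-1]]}}

```text
t: 18.05
ee_pos: [0.4387, -0.1928, 0.1034]
eef_rot: [0.715, 0.699, -0.0, 0.0]
force: [-2.7, -0.1, 10.1]
width: 0.0455
gripper_force: 12.0
```

Call:
{"name": "drive_tool", "arguments": {"targets": [[0,0,0,0,0,0,1],[0,0,0,0,0,0,1],[0,0,0,0,0,-0.1,1],[0,0,0,0,0,-0.5,1],[0,0,0,0,0,-1.0,1]]}}

```text
t: 18.68
ee_pos: [0.438, -0.1924, 0.2042]
eef_rot: [0.715, 0.699, -0.0, -0.001]
force: [-0.0, -0.7, 0.1]
width: 0.0905
gripper_force: 0.0
```

```bash
python3 plan.py "[(.50,-.25,.26,.9),(.56,-.28,.27,0.0)]"
python3 - <<'E'
from rig import *
import pickle; from h import *
T=capture("top");w=capture("wrist");S=capture("scene"); pickle.dump((T,w,S),open("v6.pkl","wb"))
im=[]
for c in(T,S):
    u=proj(c,[.438,-.193,.13])[0].astype(int); im.append(cv2.resize(c["color"][u[1]-25:u[1]+25,u[0]-33:u[0]+33,::-1],None,fx=6,fy=6,interpolation=cv2.INTER_CUBIC))
cv2.imwrite("pics/c6.png",np.hstack(im))
E
```

```text
t 18.68 tcp [ 0.438  -0.1924  0.2042] phi 1.5482 tilt [-0.0014  0.0007] w 0.0905 gf 0.0 F [-0.  -0.7  0.1]
  rz 0.413  d [-0.562, 0.633, -0.558] -> [0.5, -0.25, 0.26] 0.899
 --wp (0.5, -0.25, 0.26, 0.9)
  rz 0.500  d [0.121, 0.573, -0.088] -> [0.552, -0.276, 0.269] 0.114
  rz 0.073  d [0.071, 0.046, -0.012] -> [0.56, -0.28, 0.27] -0.001
 --wp (0.56, -0.28, 0.27, 0.0)
```

View pics/c6.png

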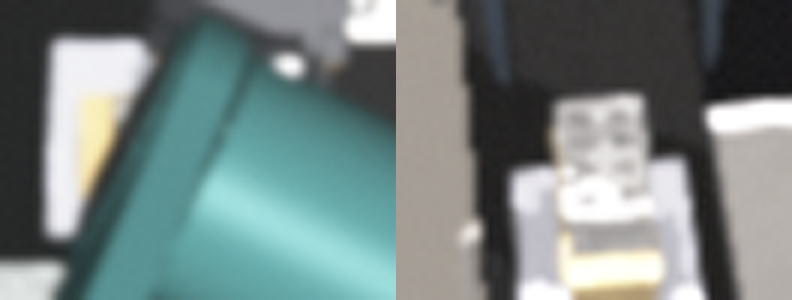

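The holder lies aligned on the long box, whose end is visible on both sides of it in the scene crop. On to the tall bottle.

Call:
{"name": "drive_tool", "arguments": {"targets": [[0,0,0.08,-0.11,0.12,-0.15,1],[0,0,0.16,-0.22,0.25,-0.3,1],[0,0,0.24,-0.33,0.38,-0.4,1],[0,0,0.33,-0.45,0.5,-0.5,1],[0,0,0.413,-0.562,0.633,-0.558,1]]}}

```text
t: 19.45
ee_pos: [0.5006, -0.2505, 0.2584]
eef_rot: [0.902, 0.433, -0.0, -0.0]
force: [0.8, -0.0, 0.1]
width: 0.0914
gripper_force: 0.0
```

Call:
{"name": "drive_tool", "arguments": {"targets": [[0,0,0.1,0,0.12,0,1],[0,0,0.2,0,0.25,0,1],[0,0,0.3,0,0.4,0,1],[0,0,0.4,0,0.5,0,1],[0,0,0.5,-0.03,0.64,-0.05,1]]}}

```text
t: 20.08
ee_pos: [0.5484, -0.2922, 0.2624]
eef_rot: [0.999, 0.055, -0.001, -0.001]
force: [-0.2, 0.3, 0.5]
width: 0.0913
gripper_force: 0.0
```

Call:
{"name": "drive_tool", "arguments": {"targets": [[0,0,0.04,0.02,0.1,0,1],[0,0,0.073,0.04,0.15,0,1],[0,0,0.073,0.04,0.2,0,1],[0,0,0.073,0.04,0.2,0,1],[0,0,0.073,0.04,0.2,0,1]]}}

```text
t: 20.7
ee_pos: [0.5549, -0.3117, 0.2636]
eef_rot: [1.0, 0.0, -0.0, -0.0]
force: [-1.3, 0.4, -0.4]
width: 0.0913
gripper_force: 0.0
```

```bash
python3 plan.py "[(.605,-.312,.17,0)]"
python3 - <<'E'
from rig import *
import pickle; from h import *
w=capture("wrist"); pickle.dump(w,open("w7.pkl","wb"))
cv2.imwrite("pics/w7.png",w["color"][:,:,::-1]); print(proj(w,[[.605,-.312,.145],[.605,-.312,0],[.41,-.371,.09]]),w["position"])
E
```

```text
t 20.70 tcp [ 0.5549 -0.3117  0.2636] phi 0.0002 tilt [-0.0003  0.0002] w 0.0913 gf 0.0 F [-1.3  0.4 -0.4]
  rz 0.000  d [0.501, 0.003, 0.936] -> [0.605, -0.312, 0.17] 0.000
 --wp (0.605, -0.312, 0.17, 0)
[[320.56711355 146.46054166]
 [320.19574313 141.12612901]
 [363.53044905 289.84828935]] [ 0.62078372 -0.31085746  0.43456426]
```

View pics/w7.png

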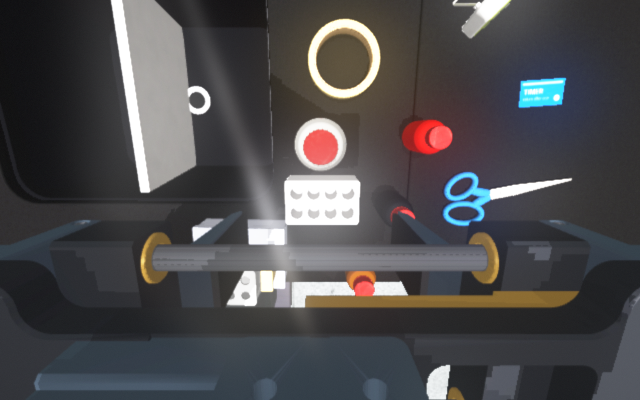

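The tall bottle's cap is at (321,147) and its body at (320,143), as predicted. The brown bottle's cap is at (364,288).

Run:
```python
import pickle; from h import *
c=pickle.load(open("w7.pkl","rb")); T,S=[pickle.load(open("d0.pkl","rb"))[k] for k in("top","scene")]
m=mask(c,(321,148),lambda a:(a[...,0]>150)&(a[...,1]<110)&(a[...,2]<110)); w=np.where(m); ct=np.array([w[1].mean(),w[0].mean()]); print(ct,m.sum(),onz(c,ct,.145),onz(c,ct,.143))
m=mask(c,(300,140),lambda a:(a.max(2)>95)); cn=max(cv2.findContours(m.astype(np.uint8),0,1)[0],key=len); e=cv2.minEnclosingCircle(cn); print(e); print(onz(c,e[0],.085))
# cap height: scene top disc vs wrist
print(tri(c,ct,S,(356.7,234.6)))
```

```text
[319.91086691 145.83516484] 819.0 [ 0.60561942 -0.31133806  0.145     ] [ 0.60551468 -0.31134138  0.143     ]
((359.0, 274.0), 219.658935546875)
[ 0.43101747 -0.36479847  0.085     ]
(array([ 0.60534323, -0.3112877 ,  0.14299246]), np.float64(0.000358141063778987))
```

Call:
{"name": "drive_tool", "arguments": {"targets": [[0,0,0,0.15,0,0.1,1],[0,0,0,0.3,0,0.25,1],[0,0,0,0.45,0,0.45,1],[0,0,0,0.506,0,0.7,1],[0,0,0,0.506,0,0.95,1]]}}

```text
t: 21.38
ee_pos: [0.606, -0.3115, 0.1663]
eef_rot: [1.0, 0.0, -0.001, -0.0]
force: [0.8, -0.0, -1.1]
width: 0.0913
gripper_force: 0.0
```

Call:
{"name": "drive_tool", "arguments": {"targets": [[0,0,0,0,0,0.2,1],[0,0,0,0,0,0.4,1],[0,0,0,0,0,0.6,1],[0,0,0,0,0,0.8,1],[0,0,0,0,0,0.95,1]]}}

```text
t: 22.0
ee_pos: [0.6055, -0.3118, 0.0725]
eef_rot: [1.0, -0.0, -0.0, -0.0]
force: [1.0, 0.3, 0.6]
width: 0.091
gripper_force: 0.0
```

Call:
{"name": "drive_tool", "arguments": {"targets": [[0,0,0,0,0,0,-1],[0,0,0,0,0,0,-1],[0,0,0,0,0,0,-1],[0,0,0,0,0,0,-1],[0,0,0,0,0,0,-1]], "force": 20}}

```text
t: 22.62
ee_pos: [0.6062, -0.3122, 0.0746]
eef_rot: [1.0, -0.0, 0.001, 0.0]
force: [-0.2, -0.7, 6.5]
width: 0.0617
gripper_force: 20.0
```

Call:
{"name": "drive_tool", "arguments": {"targets": [[0,0,0,0,0,-0.05,-1],[0,0,0,0,0,-0.2,-1],[0,0,0,0,0,-0.45,-1],[0,0,0,0,0,-0.7,-1],[0,0,0,0,0,-0.95,-1]]}}

```text
t: 23.25
ee_pos: [0.6057, -0.3119, 0.1705]
eef_rot: [1.0, -0.0, 0.0, 0.0]
force: [-0.4, -0.7, -2.0]
width: 0.0618
gripper_force: 20.0
```

Call:
{"name": "drive_tool", "arguments": {"targets": [[0,0,0,0,0,-0.2,-1],[0,0,0,0,0,-0.4,-1],[0,0,0,0,0,-0.6,-1],[0,0,0,0,0,-0.65,-1],[0,0,0,0,0,-0.65,-1]]}}

```text
t: 23.88
ee_pos: [0.6057, -0.3119, 0.2338]
eef_rot: [1.0, -0.0, 0.0, -0.0]
force: [0.4, -0.5, -3.4]
width: 0.0619
gripper_force: 20.0
```

```bash
python3 plan.py "[(.57,-.20,.235,0.0),(.4437,.0465,.235,0.0),(.4437,.0465,.08,0.0)]"
```

```text
t 23.88 tcp [ 0.6057 -0.3119  0.2338] phi -0.0006 tilt [0. 0.] w 0.0619 gf 20.0 F [ 0.4 -0.5 -3.4]
  rz -0.000  d [-0.319, -1.0, -0.011] -> [0.574, -0.212, 0.235] -0.001
  rz -0.000  d [-0.038, -0.118, -0.001] -> [0.57, -0.2, 0.235] -0.001
 --wp (0.57, -0.2, 0.235, 0.0)
  rz -0.000  d [-0.513, -1.0, -0.0] -> [0.519, -0.1, 0.235] -0.001
  rz -0.000  d [-0.513, -1.0, -0.0] -> [0.468, 0.0, 0.235] -0.001
  rz -0.000  d [-0.239, -0.465, -0.0] -> [0.444, 0.047, 0.235] -0.001
 --wp (0.4437, 0.0465, 0.235, 0.0)
  rz -0.000  d [0.0, 0.0, 1.0] -> [0.444, 0.047, 0.135] -0.001
  rz -0.000  d [0.0, 0.0, 0.55] -> [0.444, 0.047, 0.08] -0.001
 --wp (0.4437, 0.0465, 0.08, 0.0)
```

Call:
{"name": "drive_tool", "arguments": {"targets": [[0,0,0,-0.05,-0.12,0,-1],[0,0,0,-0.1,-0.3,0,-1],[0,0,0,-0.2,-0.5,0,-1],[0,0,0,-0.26,-0.75,0,-1],[0,0,0,-0.32,-1.0,0,-1]]}}

```text
t: 24.5
ee_pos: [0.5732, -0.2099, 0.2339]
eef_rot: [1.0, -0.0, 0.0, -0.0]
force: [0.3, 0.3, -2.5]
width: 0.0616
gripper_force: 20.0
```

Call:
{"name": "drive_tool", "arguments": {"targets": [[0,0,0,-0.1,-0.2,0,-1],[0,0,0,-0.2,-0.4,0,-1],[0,0,0,-0.3,-0.6,0,-1],[0,0,0,-0.4,-0.8,0,-1],[0,0,0,-0.5,-1.0,0,-1]]}}

```text
t: 25.12
ee_pos: [0.5231, -0.1106, 0.2339]
eef_rot: [1.0, -0.0, 0.0, -0.0]
force: [-0.6, -0.0, -1.6]
width: 0.0615
gripper_force: 20.0
```

Call:
{"name": "drive_tool", "arguments": {"targets": [[0,0,0,-0.1,-0.2,0,-1],[0,0,0,-0.2,-0.4,0,-1],[0,0,0,-0.3,-0.6,0,-1],[0,0,0,-0.4,-0.8,0,-1],[0,0,0,-0.5,-1.0,0,-1]]}}

```text
t: 25.75
ee_pos: [0.4732, -0.0106, 0.2339]
eef_rot: [1.0, -0.0, 0.0, -0.0]
force: [0.4, 0.0, -1.8]
width: 0.0616
gripper_force: 20.0
```

Call:
{"name": "drive_tool", "arguments": {"targets": [[0,0,0,-0.1,-0.2,0,-1],[0,0,0,-0.2,-0.35,0,-1],[0,0,0,-0.27,-0.5,0,-1],[0,0,0,-0.3,-0.58,0,-1],[0,0,0,-0.304,-0.586,0,-1]]}}

```text
t: 26.38
ee_pos: [0.4436, 0.0472, 0.2339]
eef_rot: [1.0, 0.0, 0.0, 0.0]
force: [-0.4, 0.6, -3.1]
width: 0.0615
gripper_force: 20.0
```

Call:
{"name": "drive_tool", "arguments": {"targets": [[0,0,0,0,0,0.1,-1],[0,0,0,0,0,0.3,-1],[0,0,0,0,0,0.55,-1],[0,0,0,0,0,0.8,-1],[0,0,0,0,0,1.0,-1]]}}

```text
t: 27.0
ee_pos: [0.4432, 0.0463, 0.1322]
eef_rot: [1.0, -0.001, -0.001, 0.0]
force: [-0.3, -0.4, -2.0]
width: 0.0616
gripper_force: 20.0
```

```bash
python3 plan.py "[(.4433,.0467,.077,0.0)]"
```

```text
t 27.00 tcp [0.4432 0.0463 0.1322] phi -0.0012 tilt [-0.0011 -0.0001] w 0.0616 gf 20.0 F [-0.3 -0.4 -2. ]
  rz -0.001  d [0.001, -0.004, 0.552] -> [0.443, 0.047, 0.077] 0.000
 --wp (0.4433, 0.0467, 0.077, 0.0)
```

Call:
{"name": "drive_tool", "arguments": {"targets": [[0,0,0,0,0,0.15,-1],[0,0,0,0,0,0.3,-1],[0,0,0,0,0,0.42,-1],[0,0,0,0,0,0.51,-1],[0,0,0,0,0,0.555,-1]]}}

```text
t: 27.62
ee_pos: [0.4435, 0.0468, 0.0779]
eef_rot: [1.0, -0.0, -0.0, -0.0]
force: [0.3, -0.1, -2.1]
width: 0.0615
gripper_force: 20.0
```

Call:
{"name": "drive_tool", "arguments": {"targets": [[0,0,0,0,0,0.005,-1],[0,0,0,0,0,0.01,-1],[0,0,0,0,0,0.015,-1],[0,0,0,0,0,0.018,-1],[0,0,0,0,0,0.018,-1]]}}

```text
t: 28.25
ee_pos: [0.4435, 0.0468, 0.0766]
eef_rot: [1.0, -0.0, 0.0, -0.0]
force: [-0.1, -0.6, -2.8]
width: 0.0619
gripper_force: 20.0
```

Call:
{"name": "drive_tool", "arguments": {"targets": [[0,0,0,0,0,0.005,-1],[0,0,0,0,0,0.01,-1],[0,0,0,0,0,0.015,-1],[0,0,0,0,0,0.02,-1],[0,0,0,0,0,0.02,-1]]}}

```text
t: 28.88
ee_pos: [0.4436, 0.0468, 0.0746]
eef_rot: [1.0, -0.0, -0.0, 0.0]
force: [0.2, -1.2, 0.7]
width: 0.0615
gripper_force: 20.0
```

Call:
{"name": "drive_tool", "arguments": {"targets": [[0,0,0,0,0,0.003,1],[0,0,0,0,0,0.003,1],[0,0,0,0,0,-0.1,1],[0,0,0,0,0,-0.5,1],[0,0,0,0,0,-1.0,1]]}}

```text
t: 29.5
ee_pos: [0.4429, 0.0467, 0.1758]
eef_rot: [1.0, -0.0, -0.001, 0.0]
force: [0.6, 0.1, 1.1]
width: 0.0914
gripper_force: 0.0
```

Call:
{"name": "drive_tool", "arguments": {"targets": [[0,0,0,0,0,-0.2,1],[0,0,0,0,0,-0.4,1],[0,0,0,0,0,-0.6,1],[0,0,0,0,0,-0.7,1],[0,0,0,0,0,-0.7,1]]}}

```text
t: 30.12
ee_pos: [0.4437, 0.0468, 0.2451]
eef_rot: [1.0, -0.0, 0.001, -0.0]
force: [-0.8, -0.0, -0.3]
width: 0.0912
gripper_force: 0.0
```

```bash
python3 plan.py "[(.46,-.05,.24,0.4),(.47,-.25,.24,1.2),(.415,-.44,.24,1.5708)]"
python3 - <<'E'
from rig import *
import pickle; from h import *
w=capture("wrist");T=capture("top"); pickle.dump((w,T),open("v8.pkl","wb"))
m=mask(w,tuple(int(round(v)) for v in proj(w,[.4435,.0468,.145])[0]),lambda a:(a[...,0]>150)&(a[...,1]<110)&(a[...,2]<110)); q=np.where(m); ct=(q[1].mean(),q[0].mean()); print(ct,m.sum(),onz(w,ct,.145))
E
```

```text
t 30.12 tcp [0.4437 0.0468 0.2451] phi -0.0005 tilt [0.0012 0.0001] w 0.0912 gf 0.0 F [-0.8 -0.  -0.3]
  rz -0.255  d [0.163, 0.968, 0.051] -> [0.46, -0.05, 0.24] 0.400
 --wp (0.46, -0.05, 0.24, 0.4)
  rz -0.271  d [-0.365, 1.0, 0.0] -> [0.465, -0.156, 0.24] 0.826
  rz -0.238  d [-0.657, 0.669, 0.0] -> [0.47, -0.25, 0.24] 1.200
 --wp (0.47, -0.25, 0.24, 1.2)
  rz -0.120  d [-1.0, 0.09, 0.0] -> [0.442, -0.346, 0.24] 1.388
  rz -0.116  d [-0.969, -0.096, 0.0] -> [0.415, -0.44, 0.24] 1.570
 --wp (0.415, -0.44, 0.24, 1.5708)
(np.float64(319.5), np.float64(199.5)) 256000.0 [0.44347449 0.04751185 0.145     ]
```

Call:
{"name": "drive_tool", "arguments": {"targets": [[0,0,-0.05,0.03,0.2,0,1],[0,0,-0.1,0.06,0.4,0,1],[0,0,-0.15,0.1,0.6,0,1],[0,0,-0.2,0.13,0.8,0,1],[0,0,-0.255,0.163,0.968,0,1]]}}

```text
t: 30.85
ee_pos: [0.4594, -0.0507, 0.2436]
eef_rot: [0.98, 0.2, -0.001, -0.0]
force: [-0.3, -0.4, 0.4]
width: 0.0916
gripper_force: 0.0
```

Call:
{"name": "drive_tool", "arguments": {"targets": [[0,0,-0.054,-0.07,0.2,0,1],[0,0,-0.11,-0.15,0.4,0,1],[0,0,-0.16,-0.22,0.6,0,1],[0,0,-0.22,-0.3,0.8,0,1],[0,0,-0.271,-0.365,1.0,0,1]]}}

```text
t: 31.48
ee_pos: [0.4646, -0.1569, 0.2435]
eef_rot: [0.915, 0.402, -0.001, -0.001]
force: [0.8, 0.7, 0.6]
width: 0.0913
gripper_force: 0.0
```

Call:
{"name": "drive_tool", "arguments": {"targets": [[0,0,-0.05,-0.13,0.13,0,1],[0,0,-0.1,-0.26,0.26,0,1],[0,0,-0.15,-0.4,0.4,0,1],[0,0,-0.2,-0.53,0.53,0,1],[0,0,-0.238,-0.657,0.669,0,1]]}}

```text
t: 32.1
ee_pos: [0.4693, -0.2504, 0.2435]
eef_rot: [0.825, 0.565, -0.0, -0.001]
force: [-0.3, -0.3, -0.2]
width: 0.091
gripper_force: 0.0
```

Call:
{"name": "drive_tool", "arguments": {"targets": [[0,0,-0.024,-0.2,0.02,0,1],[0,0,-0.05,-0.4,0.04,0,1],[0,0,-0.07,-0.6,0.06,0,1],[0,0,-0.1,-0.8,0.08,0,1],[0,0,-0.12,-1.0,0.09,0,1]]}}

```text
t: 32.72
ee_pos: [0.4413, -0.3468, 0.2434]
eef_rot: [0.768, 0.64, -0.0, -0.001]
force: [0.3, 0.2, 0.7]
width: 0.0912
gripper_force: 0.0
```

Call:
{"name": "drive_tool", "arguments": {"targets": [[0,0,-0.024,-0.25,-0.02,0,1],[0,0,-0.05,-0.5,-0.05,0,1],[0,0,-0.08,-0.75,-0.07,0,1],[0,0,-0.116,-0.969,-0.096,0,1],[0,0,-0.116,-0.969,-0.096,0,1]]}}

```text
t: 33.35
ee_pos: [0.4141, -0.4406, 0.2434]
eef_rot: [0.708, 0.706, 0.0, -0.001]
force: [0.1, 0.3, -1.3]
width: 0.0912
gripper_force: 0.0
```

```bash
python3 plan.py "[]"
python3 - <<'E'
from rig import *
import pickle; from h import *
w=capture("wrist");T=capture("top");S=capture("scene"); pickle.dump((w,T,S),open("v9.pkl","wb")); d=pickle.load(open("d0.pkl","rb"))
red=lambda a:(a[...,0]>150)&(a[...,1]<115)&(a[...,2]<115)
def cap(c,X):
    u=proj(c,X)[0]; s=tuple(int(round(v)) for v in u); m=mask(c,s,red); q=np.where(m); ct=(q[1].mean(),q[0].mean()); print(u.round(1),c["color"][s[1],s[0]],m.sum(),np.round(ct,1)); return ct
for n,c in(("w",w),("T",T)):
    ct=cap(c,[.41,-.371,.09]); print("short",n,onz(c,ct,.09))
    if n=="w": print(tri(c,ct,d["scene"],(293.8,268.7)))
ct=cap(T,[.4435,.0468,.145]); print("tall",onz(T,ct,.141)); ct2=cap(S,[.4435,.0468,.145]); print(tri(T,ct,S,ct2))
cv2.imwrite("pics/w9.png",w["color"][:,:,::-1])
E
```

```text
t 33.35 tcp [ 0.4141 -0.4406  0.2434] phi 1.5688 tilt [-0.0011  0.0011] w 0.0912 gf 0.0 F [ 0.1  0.3 -1.3]
[316.5 128.7] [231  70  69] 537.0 [316.  129.1]
short w [ 0.40948346 -0.37143963  0.09      ]
(array([ 0.40996135, -0.3714624 ,  0.08788676]), np.float64(0.0010149205294052517))
[419.9 252.9] [200  57  55] 134.0 [417.8 252.1]
short T [ 0.412141   -0.36517544  0.09      ]
[269.7 240.5] [255  99  95] 86.0 [270.1 240. ]
tall [0.44433813 0.04622668 0.141     ]
[291.7 158.8] [101 154 156] 256000.0 [319.5 199.5]
(array([ 0.48612023,  0.05878214, -0.06173486]), np.float64(0.11243960588989375))
```

View pics/w9.png

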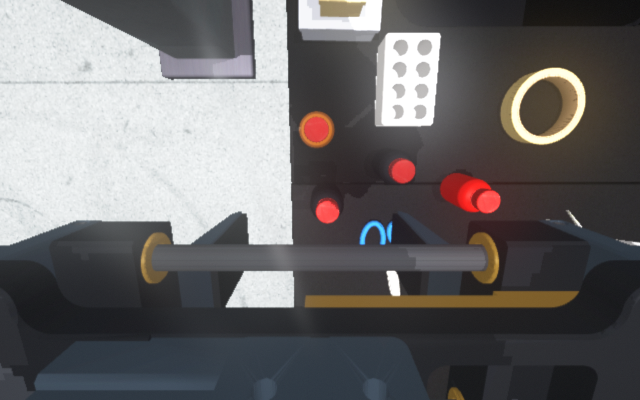

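The brown bottle's cap is at (316,129), which gives (0.4097, −0.3714) and a height of 0.088. The black decoys stay clear of the fingers.

Call:
{"name": "drive_tool", "arguments": {"targets": [[0,0,0,0.2,-0.02,0.05,1],[0,0,0,0.4,-0.03,0.2,1],[0,0,0,0.6,-0.044,0.4,1],[0,0,0,0.692,-0.045,0.7,1],[0,0,0,0.692,-0.045,1.0,1]]}}

```text
t: 34.12
ee_pos: [0.4101, -0.3685, 0.1437]
eef_rot: [0.707, 0.707, 0.0, -0.0]
force: [1.0, -0.1, 0.5]
width: 0.0913
gripper_force: 0.0
```

Call:
{"name": "drive_tool", "arguments": {"targets": [[0,0,0,0,0,0.2,1],[0,0,0,0,0,0.4,1],[0,0,0,0,0,0.6,1],[0,0,0,0,0,0.8,1],[0,0,0,0,0,1.0,1]]}}

```text
t: 34.75
ee_pos: [0.4103, -0.3705, 0.0434]
eef_rot: [0.707, 0.707, 0.0, 0.0]
force: [0.5, -0.1, 0.5]
width: 0.0914
gripper_force: 0.0
```

Call:
{"name": "drive_tool", "arguments": {"targets": [[0,0,0,0,0,0.05,1],[0,0,0,0,0,0.12,1],[0,0,0,0,0,0.12,-1],[0,0,0,0,0,0.12,-1],[0,0,0,0,0,0.12,-1]], "force": 15}}

```text
t: 35.38
ee_pos: [0.4105, -0.371, 0.0329]
eef_rot: [0.707, 0.707, 0.0, 0.0]
force: [-0.1, -0.4, 0.3]
width: 0.0643
gripper_force: 0.0
```

Call:
{"name": "drive_tool", "arguments": {"targets": [[0,0,0,0,0,0,-1],[0,0,0,0,0,0,-1],[0,0,0,0,0,0,-1],[0,0,0,0,0,0,-1],[0,0,0,0,0,0,-1]]}}

```text
t: 36.0
ee_pos: [0.4104, -0.3708, 0.0327]
eef_rot: [0.707, 0.707, -0.0, 0.0]
force: [-1.3, -0.3, 4.3]
width: 0.0438
gripper_force: 15.0
```

Call:
{"name": "drive_tool", "arguments": {"targets": [[0,0,0,0,0,-0.05,-1],[0,0,0,0,0,-0.2,-1],[0,0,0,0,0,-0.45,-1],[0,0,0,0,0,-0.7,-1],[0,0,0,0,0,-1.0,-1]]}}

```text
t: 36.62
ee_pos: [0.4102, -0.3707, 0.1341]
eef_rot: [0.707, 0.707, 0.0, 0.0]
force: [0.2, 0.3, -0.9]
width: 0.0438
gripper_force: 15.0
```

Call:
{"name": "drive_tool", "arguments": {"targets": [[0,0,0,0,0,-0.2,-1],[0,0,0,0,0,-0.4,-1],[0,0,0,0,0,-0.6,-1],[0,0,0,0,0,-0.8,-1],[0,0,0,0,0,-1.0,-1]]}}

```text
t: 37.25
ee_pos: [0.4102, -0.3707, 0.2341]
eef_rot: [0.707, 0.707, 0.0, 0.0]
force: [0.4, -0.8, -0.5]
width: 0.0436
gripper_force: 15.0
```

```bash
python3 plan.py "[(.45,-.25,.235,1.5708),(.455,0,.235,1.5708),(.446,.1667,.235,1.5708),(.446,.1667,.04,1.5708)]"
```

```text
t 37.25 tcp [ 0.4102 -0.3707  0.2341] phi 1.5702 tilt [ 0.0005 -0.0004] w 0.0436 gf 15.0 F [ 0.4 -0.8 -0.5]
  rz -0.000  d [1.0, 0.33, -0.007] -> [0.443, -0.271, 0.235] 1.570
  rz -0.000  d [0.207, 0.068, -0.002] -> [0.45, -0.25, 0.235] 1.570
 --wp (0.45, -0.25, 0.235, 1.5708)
  rz -0.000  d [1.0, 0.019, 0.0] -> [0.452, -0.15, 0.235] 1.570
  rz -0.000  d [1.0, 0.02, 0.0] -> [0.454, -0.05, 0.235] 1.570
  rz -0.000  d [0.5, 0.009, 0.0] -> [0.455, 0.0, 0.235] 1.570
 --wp (0.455, 0, 0.235, 1.5708)
  rz -0.000  d [1.0, -0.054, 0.0] -> [0.45, 0.1, 0.235] 1.570
  rz -0.000  d [0.667, -0.037, 0.0] -> [0.446, 0.167, 0.235] 1.570
 --wp (0.446, 0.1667, 0.235, 1.5708)
  rz -0.000  d [-0.0, 0.0, 1.0] -> [0.446, 0.167, 0.135] 1.570
  rz -0.000  d [-0.0, 0.0, 0.95] -> [0.446, 0.167, 0.04] 1.570
 --wp (0.446, 0.1667, 0.04, 1.5708)
```

Call:
{"name": "drive_tool", "arguments": {"targets": [[0,0,0,0.15,0.06,0,-1],[0,0,0,0.35,0.12,0,-1],[0,0,0,0.55,0.2,0,-1],[0,0,0,0.78,0.3,0,-1],[0,0,0,1.0,0.4,0,-1]]}}

```text
t: 37.88
ee_pos: [0.4503, -0.2684, 0.2315]
eef_rot: [0.707, 0.707, -0.0, -0.001]
force: [-0.1, 0.6, -0.7]
width: 0.0438
gripper_force: 15.0
```

Call:
{"name": "drive_tool", "arguments": {"targets": [[0,0,0,0.2,0,0,-1],[0,0,0,0.4,0,0,-1],[0,0,0,0.6,0,0,-1],[0,0,0,0.8,0,0,-1],[0,0,0,1.0,0,0,-1]]}}

```text
t: 38.5
ee_pos: [0.4503, -0.1696, 0.2326]
eef_rot: [0.707, 0.707, 0.0, 0.0]
force: [-0.9, -0.4, -2.0]
width: 0.0438
gripper_force: 15.0
```

Call:
{"name": "drive_tool", "arguments": {"targets": [[0,0,0,0.2,0,0,-1],[0,0,0,0.4,0,0,-1],[0,0,0,0.6,0,0,-1],[0,0,0,0.8,0,0,-1],[0,0,0,1.0,0,0,-1]]}}

```text
t: 39.12
ee_pos: [0.4502, -0.0696, 0.2326]
eef_rot: [0.707, 0.707, 0.0, 0.0]
force: [0.9, -0.1, -1.8]
width: 0.0436
gripper_force: 15.0
```

Call:
{"name": "drive_tool", "arguments": {"targets": [[0,0,0,0.2,0,0,-1],[0,0,0,0.4,0,0,-1],[0,0,0,0.6,0,0,-1],[0,0,0,0.8,0,0,-1],[0,0,0,1.0,0,0,-1]]}}

```text
t: 39.75
ee_pos: [0.4502, 0.0303, 0.2326]
eef_rot: [0.707, 0.707, 0.0, 0.0]
force: [-0.3, 0.2, -1.2]
width: 0.0435
gripper_force: 15.0
```

Call:
{"name": "drive_tool", "arguments": {"targets": [[0,0,0,0.2,0,0,-1],[0,0,0,0.4,0,0,-1],[0,0,0,0.6,0,0,-1],[0,0,0,0.8,0,0,-1],[0,0,0,1.0,0,0,-1]]}}

```text
t: 40.38
ee_pos: [0.4501, 0.1302, 0.2326]
eef_rot: [0.707, 0.707, 0.0, 0.0]
force: [-0.2, -0.1, -1.9]
width: 0.0436
gripper_force: 15.0
```

Call:
{"name": "drive_tool", "arguments": {"targets": [[0,0,0,0.15,-0.01,0,-1],[0,0,0,0.28,-0.02,0,-1],[0,0,0,0.36,-0.03,0,-1],[0,0,0,0.38,-0.04,0,-1],[0,0,0,0.38,-0.04,0,-1]]}}

```text
t: 41.0
ee_pos: [0.4465, 0.167, 0.2325]
eef_rot: [0.707, 0.707, -0.0, 0.0]
force: [-0.2, 0.9, -2.1]
width: 0.0438
gripper_force: 15.0
```

```bash
python3 plan.py "[(.446,.167,.135,1.5708),(.446,.167,.036,1.5708)]"
```

```text
t 41.00 tcp [0.4465 0.167  0.2325] phi 1.5702 tilt [-0.0001 -0.0001] w 0.0438 gf 15.0 F [-0.2  0.9 -2.1]
  rz -0.000  d [-0.0, -0.005, 0.975] -> [0.446, 0.167, 0.135] 1.570
 --wp (0.446, 0.167, 0.135, 1.5708)
  rz -0.000  d [-0.0, -0.0, 0.99] -> [0.446, 0.167, 0.036] 1.570
 --wp (0.446, 0.167, 0.036, 1.5708)
```

Call:
{"name": "drive_tool", "arguments": {"targets": [[0,0,0,0,-0.004,0.1,-1],[0,0,0,0,-0.004,0.3,-1],[0,0,0,0,-0.004,0.55,-1],[0,0,0,0,-0.004,0.78,-1],[0,0,0,0,-0.004,1.0,-1]]}}

```text
t: 41.62
ee_pos: [0.4459, 0.1668, 0.1312]
eef_rot: [0.707, 0.707, -0.0, -0.0]
force: [-0.5, 0.7, -0.7]
width: 0.0438
gripper_force: 15.0
```

Call:
{"name": "drive_tool", "arguments": {"targets": [[0,0,0,0,0,0.25,-1],[0,0,0,0,0,0.5,-1],[0,0,0,0,0,0.75,-1],[0,0,0,0,0,0.9,-1],[0,0,0,0,0,0.97,-1]]}}

```text
t: 42.25
ee_pos: [0.4459, 0.1669, 0.0347]
eef_rot: [0.707, 0.707, -0.0, -0.0]
force: [-0.5, -0.1, -1.7]
width: 0.0436
gripper_force: 15.0
```

Call:
{"name": "drive_tool", "arguments": {"targets": [[0,0,0,0,0,0.005,-1],[0,0,0,0,0,0.01,-1],[0,0,0,0,0,0.01,-1],[0,0,0,0,0,0.01,-1],[0,0,0,0,0,0.01,-1]]}}

```text
t: 42.88
ee_pos: [0.4463, 0.1672, 0.0347]
eef_rot: [0.707, 0.707, 0.0, 0.0]
force: [-0.3, 0.6, -1.7]
width: 0.0436
gripper_force: 15.0
```

Call:
{"name": "drive_tool", "arguments": {"targets": [[0,0,0,0,0,0.005,-1],[0,0,0,0,0,0.01,-1],[0,0,0,0,0,0.015,-1],[0,0,0,0,0,0.02,-1],[0,0,0,0,0,0.02,-1]]}}

```text
t: 43.5
ee_pos: [0.4462, 0.1672, 0.0326]
eef_rot: [0.707, 0.707, -0.0, -0.0]
force: [-1.9, 0.3, 4.1]
width: 0.0436
gripper_force: 15.0
```

Call:
{"name": "drive_tool", "arguments": {"targets": [[0,0,0,0,0,0,1],[0,0,0,0,0,0,1],[0,0,0,0,0,-0.1,1],[0,0,0,0,0,-0.5,1],[0,0,0,0,0,-1.0,1]]}}

```text
t: 44.12
ee_pos: [0.4456, 0.167, 0.1336]
eef_rot: [0.707, 0.707, -0.001, -0.0]
force: [0.4, 0.3, 0.7]
width: 0.0902
gripper_force: 0.0
```

Call:
{"name": "drive_tool", "arguments": {"targets": [[0,0,0,0,0,-0.25,1],[0,0,0,0,0,-0.5,1],[0,0,0,0,0,-0.75,1],[0,0,0,0,0,-1.0,1],[0,0,0,0,0,-1.0,1]]}}

```text
t: 44.75
ee_pos: [0.4471, 0.1675, 0.2346]
eef_rot: [0.707, 0.707, 0.002, 0.001]
force: [-0.0, -0.1, 0.6]
width: 0.0912
gripper_force: 0.0
```

Call:
{"name": "drive_tool", "arguments": {"targets": [[0,0,0,-0.2,0.2,0,1],[0,0,0,-0.4,0.4,0,1],[0,0,0,-0.6,0.6,0,1],[0,0,0,-0.8,0.8,0,1],[0,0,0,-1.0,1.0,0,1]]}}

```text
t: 45.38
ee_pos: [0.5462, 0.0663, 0.2316]
eef_rot: [0.707, 0.707, -0.0, -0.0]
force: [-0.8, 0.2, -0.5]
width: 0.0908
gripper_force: 0.0
```

Call:
{"name": "drive_tool", "arguments": {"targets": [[0,0,0,-0.2,0.2,0,1],[0,0,0,-0.4,0.3,0,1],[0,0,0,-0.6,0.4,0,1],[0,0,0,-0.8,0.4,0,1],[0,0,0,-1.0,0.4,0,1]]}}

```text
t: 46.0
ee_pos: [0.5856, -0.0341, 0.2324]
eef_rot: [0.707, 0.707, -0.0, -0.0]
force: [0.6, 0.1, 0.4]
width: 0.0913
gripper_force: 0.0
```

```bash
python3 plan.py "[]"
python3 - <<'E'
from rig import *
import pickle; from h import *
w=capture("wrist");T=capture("top");S=capture("scene"); pickle.dump((w,T,S),open("v10.pkl","wb"))
red=lambda a:(a[...,0]>150)&(a[...,1]<115)&(a[...,2]<115)
for n,X in(("tall",[.4435,.0468,.145]),("short",[.446,.167,.09])):
  for k,c in(("w",w),("T",T),("S",S)):
    u=proj(c,X)[0]; s=u.round().astype(int)
    if not(0<=s[0]<640 and 0<=s[1]<400): print(n,k,u);continue
    m=mask(c,tuple(s),red); q=np.where(m); ct=(q[1].mean(),q[0].mean()); print(n,k,u.round(1),np.round(ct,1),m.sum(),onz(c,ct,X[2]).round(4))
a=w["color"][:,:,::-1]; b=T["color"][150:270,150:470,::-1]; cv2.imwrite("pics/f.png",np.vstack([a[:220],cv2.resize(b,None,fx=2,fy=2),cv2.resize(S["color"][120:260,230:430,::-1],None,fx=1,fy=1).copy() if 0 else np.zeros((1,640,3),np.uint8)]))
E
```

```text
t 46.00 tcp [ 0.5856 -0.0341  0.2324] phi 1.5703 tilt [-0.0003  0.0001] w 0.0913 gf 0.0 F [0.6 0.1 0.4]
tall w [158.2 114.7] [156.7 113.5] 1372.0 [0.4423 0.0478 0.145 ]
tall T [269.7 240.5] [319.5 199.5] 256000.0 [ 0.5554 -0.086   0.145 ]
tall S [291.7 158.8] [290.9 156.9] 107.0 [0.4416 0.0572 0.145 ]
short w [175.59727991 -12.05418337]
short T [229.9 237.8] [231.7 237.2] 147.0 [0.4477 0.1618 0.09  ]
short S [289.9 148.3] [319.5 199.5] 256000.0 [ 0.5205 -0.1036  0.09  ]
```

View pics/f.png

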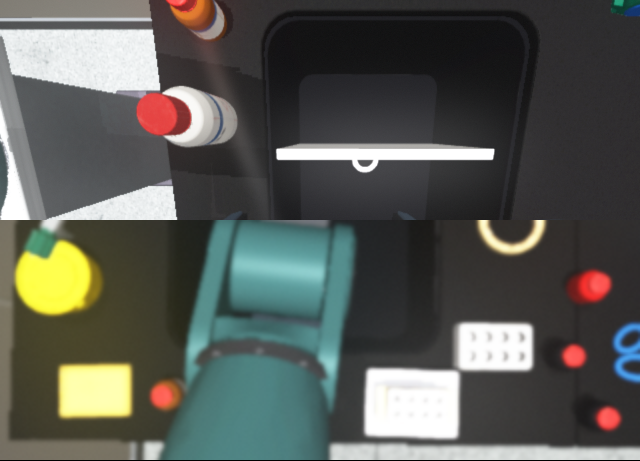

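```bash
python3 -c "
from rig import *
print(sign_off())"
```

```text
the job is handed in; nothing more can be done
None
```

The job is handed in at about 46 s: long box and small tube holder stacked on the freezer box, both bottles upright within about 1–2 mm of their marks by my measurements, pail and tape not touched; I viewed 15 pictures, one over your limit of 14.

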